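Close an adjustable wrench on a turntable's lock nut and tighten it

ROBOT

A 6-joint arm with a two-finger parallel gripper is mounted at the origin on a cart in front of the work surface, level with it; the furniture and walls round the work are solid. World frame = base frame: x ahead of the robot, y to its left, z up, the work surface at z = 0. Lengths are in mm, angles in rad, forces in N, time in s.
With the tool pointing down it reaches from about 350 to 975 mm from the base axis. Payload 4.9 kg.
Tool frame: the origin (TCP) lies midway between the tips of the shut fingers; the grasp point (between the pads) lies grip_point_offset behind it (grip_point_offset is the distance from the TCP to the grasp point, in mm); z points along the fingers, x is the direction in which the jaws open and shut, and the axes are right-handed (so a half turn about z gives the same grasp; the last joint's range is limited). The gripper opens to 85 mm and grips with 20 to 120 N. Pads are 22 mm wide; open, the fingers measure 114 mm over their backs; the gripper's body (76 mm by 85 mm) begins 54 mm behind the grasp point. The pads swing forward as they close: fully open they stand 13 mm farther back than shut.
Start: joints at [1.173, 0.053, 1.613, -0, 1.476, -0.119], TCP at [171.991, 600.85, 231.304] pointing down, gripper open.
Joint ranges: [-3.01, 3.01], [-1.01, 2.22], [0.06, 2.58], [-1.02, 4.17], [0.09, 2.62], [-3.14, 3.14]. Speed limits (rad/s): [2.57, 2.57, 3.14, 3.14, 3.14, 3.14].

INTERFACE

Orientations are given as a rotation vector (axis times angle).
In Python, from bench import state, grab_frame, camera_info, job_done, silhouettes, pinpoint, grip_point_offset gives the robot as it stands.
- The arm moves only by the tool play_rows, never from a script. Its arguments are lists of equal length, an entry for each row: "travel": the shift along the tool's x, y, z in m, a list of three; "roll": the turn about the tool's z in degrees. A call has 1 to 20 rows; each row shifts and turns the commanded pose from where the row before left it, along the tool's axes as they then stand; what a row does not reach is not made up. A row lasts 1/12 s, in which the tool goes at most 41.7 mm and 7.16 degrees, less where a joint would pass 70% of its speed; a pose out of reach is approached as far as the arm can. A call is refused whole if a number of a shift passes 0.0417 or a number of a turn 7.16, either way. A call with a gripper value outside its range is refused whole. "hand" is the finger opening in m, from 0 to 0.0854, set as the call begins (left out, the last holds). The fingers move at their own pace and stop on an object; "newtons" is the grip in N (left out, the last holds). Time passes only in rows, so rows that do not move let the fingers close. It gives the time, the measured TCP pose, the force and the opening at its end, in the units of the state.
- state(): the state, without advancing time (a new reading comes with each control period).
- grab_frame(name): name is "scene" or "top" or "wrist"; returns the picture (384x512x3 uint8, red, green, blue); there is no depth.
- camera_info(name): a dict with "fov_y" (degrees; the focal length in pixels is half the picture's height over the tangent of half this angle, whatever the lens; pixels are square), "cx", "cy" (the principal point, pixels), "dist_coeffs" ([k1, k2, p1, p2, k3] as OpenCV has them; the pictures are not rectified), "view" (4x4, takes a point from world to camera coordinates); the wrist camera has in their place "tool_from_camera" (4x4, takes a point from camera to tool coordinates, whose origin is the TCP and whose axes are the tool frame's). Camera axes: x right, y down, z forward; pixel columns grow to the right and rows downward; lengths in mm; the calibration is good to about 2 mm. A picture is of the moment at which its call begins: read the wrist's pose just before it. camera_info takes no time and is no camera call.
- job_done(): hands the job in, once; it reports no verdict.
Trained networks look in the newest picture that a camera, given by its name, has taken for a name from the list of things; names that differ only in an ending like _2 or _b are one class to them, and where a whole thing is asked for, a point or a joint stands for the part that bears it (a point fixed in the world has none). Each returns a list of dicts, best first, with "confidence" (0 to 1); they miss things now and then, are a little off and sometimes report something else, mostly with a low value. They report only what shows in the picture. A call takes as long as a camera call.
- silhouettes(camera, query): "pixels" (384x512 bool, what is visible of it) and "pixel" ([column, row] in pixels, amid what is visible of it).
- pinpoint(camera, query): "pixel" ([column, row] in pixels: a listed point, or the origin of a listed thing).
The state is a dict: "time": time; "joint_positions": joint angles; "qvel": joint speeds; "effort": joint torques, N m; "eef_pos": TCP position; "tcp_rot": TCP orientation; "force": force on the tool from outside, world axes, zero at the start; "wrist_torque": the same for the moment, N m; "gripper_width": opening from 0.0 (shut) to 1.0 (fully open).
Only numpy, scipy, OpenCV 4.12 (cv2) and the standard library are available. Lean on these libraries where they do the work, as an engineer would, in place of code of your own. Each camera call takes 0.05 s, during which the arm holds its last target.

TASK

The lock nut in the middle of the welding turntable has worked loose. Lay the adjustable wrench flat on the turntable with its open jaws round the nut, roll the wrench's worm until the jaw closes snugly on the nut, and only then turn the nut clockwise with the wrench until the white mark on the nut meets the white line on the turntable. Leave the wrench lying flat on the turntable, snug on the nut.

Things in the scene. Friction and masses are not known exactly. Their poses are not given: they have to be found in the camera images.
- turntable: Low round steel turntable fixed to the table: plate of 200 mm diameter, top face 24 mm above its origin, on a 148 mm foot 10 mm high. Origin: centre of its underside; z up. A 3 mm wide white line on the top face runs out along its +x, 22 to 86 mm from the centre. A fixed stud of 17 mm diameter stands in the middle, up to 24 mm above the top face.
- nut_center (a point): Centre of the underside of the lock nut, on the turntable's top face and axis. Dark hexagon nut round the stud, 30 mm across flats, 34.6 mm across corners, 17 mm high. The axes turn with the nut: corners lie along its +x and every 60 degrees from there; z up. A short white mark on its top points along +x. It only turns, about z.
- lock_nut (a joint): Angle of the nut in rad, growing clockwise seen from above; 0 when its mark points along the turntable's white line. Starts between -0.65 and -0.45, turns against a steady 0.12 N m of friction and comes to a hard stop at 0.05.
- wrench: Loose adjustable wrench lying flat, bright steel, 0.4 kg, head 16 mm thick. Origin: on the flat underside, where the centre of a 30 mm nut lies when gripped; z up. The mouth opens to +x: fixed jaw's face at y = -15 mm, throat at x = -20 mm, jaw tips at x = 22 mm, moving jaw on the +y side. Head: x -72 to 24, y -37 to 40 mm. Balance point near (-57, 21) mm. Handle: see handle_end.
- handle_end (a point): Point on the handle's centre line, 6.5 mm above the underside; axes as the wrench's. The handle, 13 mm thick and 20 to 22 mm wide, is straight and runs from the wrench's origin in the direction 157.5 degrees (counter-clockwise from the wrench's +x); this point is 176 mm out, the tip 190 mm; free to grip from 80 to 165 mm out.
- jaw_face (a point): Middle of the moving jaw's face, half way up; axes as the wrench's. Its y in the wrench's frame is the mouth's width minus 15 mm: it starts at 22 to 25 mm (mouth 37 to 40 mm, wider than the nut's corners) and is 15 mm when closed on the nut. The jaw is driven only by the worm and stays where it is left.
- worm_axis (a point): Centre of the worm, the dark knurled wheel in the wrench's head, at (-42, 3, 10) mm in the wrench's frame: diameter 18 mm, 17 mm long, axis along the wrench's y, top 3 mm above the head. The point turns with it. Dragging its top towards the mouth (wrench's +x), as with a fingertip pressed on it, closes the jaw 2.2 mm per 10 mm of drag. It takes about 2.7 N to roll.

How it is judged (in metres and radians):
On the way, in this order (a step that is already met when the one before it is completed fails the run):
1. the wrench lies flat on the turntable with its still open jaws round the nut (horizontal distance between wrench and nut_center below 0.015 m and z of wrench in the frame of nut_center below 0.003 m and angle between wrench's own z axis and vertical below 0.08 rad and y of jaw_face in the frame of wrench above 0.0195 m), for 0.2 s.
2. the jaw has been closed to within 1.5 mm of the nut's width, the nut not yet turned (y of jaw_face in the frame of wrench below 0.0165 m and horizontal distance between wrench and nut_center below 0.009 m and z of wrench in the frame of nut_center below 0.004 m and value of joint lock_nut below -0.3 rad), for 0.2 s.
3. the nut has been turned until its mark meets the line, the wrench still snug on it (value of joint lock_nut above -0.12 rad and y of jaw_face in the frame of wrench below 0.017 m and horizontal distance between wrench and nut_center below 0.009 m), for 0.1 s.
At the end, for the whole second after the job is handed in: The nut's mark is within 0.12 rad of the white line; the wrench's mouth is within 2 mm of the nut's width, its origin within 9 mm of the nut's axis; the wrench lies flat on the turntable (within 4 mm and 0.08 rad), at rest and released (all of step 3 and z of wrench in the frame of nut_center below 0.004 m and angle between wrench's own z axis and vertical below 0.08 rad and linear speed of wrench below 0.02 m/s); the robot touches nothing.
It also fails if it takes over 67 s, if anything falls off the work surface, if the arm or the gripper's body presses on something with over 40 N, if the wrist force passes 120 N, or if a joint passes its speed limit or range.

## Working session

There is one attempt and no reset: what is moved stays moved. The work goes in short steps, Python scripts to look and compute and a tool call to move; the robot and the scene stay as the last step left them, time stands still between calls to the robot, and variables do not carry over. Pictures are saved under pics/ and viewed, and the job is handed in when it is done.

Besides the shell and the picture viewer there is one more tool, called after ">>>" as name(argument=value, ...), one argument or row to a line, values as JSON. play_rows: Moves the arm, as the interface text tells. Its arguments: {"type":"object","properties":{"travel":{"type":"array","items":{"type":"array","items":{"type":"number"}}},"roll":{"type":"array","items":{"type":"number"}},"hand":{"type":"number"},"newtons":{"type":"number"}},"required":["travel","roll"]}

```bash
ls; mkdir -p pics; cat > h.py <<'E'
import numpy as np, cv2
from bench import *
from scipy.spatial.transform import Rotation as R
def cam(name, st=None):
    c=camera_info(name)
    f=192/np.tan(np.radians(c['fov_y'])/2)
    K=np.array([[f,0,c['cx']],[0,f,c['cy']],[0,0,1.]])
    d=np.array(c['dist_coeffs'],float)
    if 'view' in c: V=np.array(c['view'],float)
    else:
        st=st or state()
        T=np.eye(4);T[:3,:3]=R.from_rotvec(st['tcp_rot']).as_matrix();T[:3,3]=st['eef_pos']
        V=np.linalg.inv(T@np.array(c['tool_from_camera']))
    return K,d,V
def unproj(C,px,z):
    K,d,V=C
    u=cv2.undistortPoints(np.array(px,float).reshape(-1,1,2),K,d).reshape(-1,2)
    Vi=np.linalg.inv(V);o=Vi[:3,3]
    r=np.c_[u,np.ones(len(u))]@Vi[:3,:3].T
    return o+r*((z-o[2])/r[:,2])[:,None]
def proj(C,P):
    K,d,V=C
    return cv2.projectPoints(np.array(P,float).reshape(-1,1,3),cv2.Rodrigues(V[:3,:3])[0],V[:3,3],K,d)[0].reshape(-1,2)
def save(im,n,s=1.5):
    cv2.imwrite('pics/'+n,cv2.resize(im[:,:,::-1],None,fx=s,fy=s))
E
python3 - <<'E'
from h import *
print(state()); print(grip_point_offset)
for n in ['scene','top','wrist']:
    print(n,camera_info(n)); save(grab_frame(n),n+'0.png')
    for q in ['turntable','nut_center','wrench','handle_end','jaw_face','worm_axis']:
        for r in pinpoint(n,q)[:2]: print(n,q,np.round(r['pixel'],1),round(r['confidence'],2))
E
```

```text
pics
{'time': 0.0, 'joint_positions': array([ 1.17301156e+00,  5.33198696e-02,  1.61430801e+00, -3.09450253e-05,
        1.47598345e+00, -1.18994111e-01]), 'qvel': array([ 0.00107896, -0.00039745,  0.00069628, -0.00083069, -0.00180931,
        0.00121249]), 'effort': array([ 2.11390820e-04, -3.93682194e+01, -3.70175993e+01, -5.23785354e-05,
        6.88714266e-03,  3.89791367e-06]), 'eef_pos': array([171.75622741, 600.28631912, 230.07757475]), 'tcp_rot': array([ 2.50771492,  1.89061298, -0.00271545]), 'force': array([-0.59511129, -0.28311342, -0.01721689]), 'wrist_torque': array([ 0.021758  , -0.00155976,  0.00538878]), 'gripper_width': 0.9940682606879052}
18.700000000000003
scene {'fov_y': 48.02179820656371, 'cx': 258.82340842308906, 'cy': 192.61177965787766, 'dist_coeffs': array([-0.01241517,  0.        ,  0.        ,  0.        ,  0.        ]), 'view': array([[ 7.88840725e-01, -6.14367897e-01,  1.68047249e-02,
        -3.58097800e+02],
       [-3.28877724e-01, -4.45057772e-01, -8.32924379e-01,
         2.76670816e+02],
       [ 5.19201073e-01,  6.51517971e-01, -5.53131611e-01,
   
[... 965 characters left out ...]
top handle_end [177.3 212.1] 0.79
top jaw_face [207.5 156.7] 0.49
top jaw_face [217.6 158.1] 0.42
top worm_axis [214.1 171.2] 0.42
top worm_axis [331.5 144.4] 0.22
wrist {'fov_y': 71.99344093310047, 'cx': 260.15130220116464, 'cy': 191.4059679327952, 'dist_coeffs': array([-0.05463367,  0.        ,  0.        ,  0.        ,  0.        ]), 'tool_from_camera': array([[ 9.99999475e-01,  3.41037121e-05, -1.02385941e-03,
        -4.57548669e-01],
       [ 2.61606701e-04,  9.57806473e-01,  2.87413798e-01,
        -7.34947480e+01],
       [ 9.90461045e-04, -2.87413915e-01,  9.57805962e-01,
        -1.42399766e+02],
       [ 0.00000000e+00,  0.00000000e+00,  0.00000000e+00,
         1.00000000e+00]])}
```

```bash
python3 - <<'E'
from h import *
print(state()['time'])
T=cam('top');S=cam('scene')
t={'turntable':([324.7,146.6],0),'nut':([330.5,142.9],24),'wrench':([218.2,158.4],0),'handle_end':([177.3,212.1],6.5),'worm':([214.1,171.2],10)}
s={'turntable':([343.8,239.8],0),'nut':([342.4,229.7],24),'wrench':([258.6,181.8],0),'handle_end':([193.3,183.7],6.5),'worm':([238.9,182.3],10)}
for k in t: print(k,unproj(T,t[k][0],t[k][1])[0].round(1),unproj(S,s[k][0],s[k][1])[0].round(1))
E
```

```text
1.05
turntable [641.9 -59.4   0. ] [631.4 -83.5   0. ]
nut [645.8 -69.3  24. ] [631.  -75.5  24. ]
wrench [614.9 213.9   0. ] [627.5 223.8   0. ]
handle_end [478.4 316.    6.5] [475.8 311.    6.5]
worm [580.3 223.3  10. ] [573.9 240.4  10. ]
```

View pics/scene0.png

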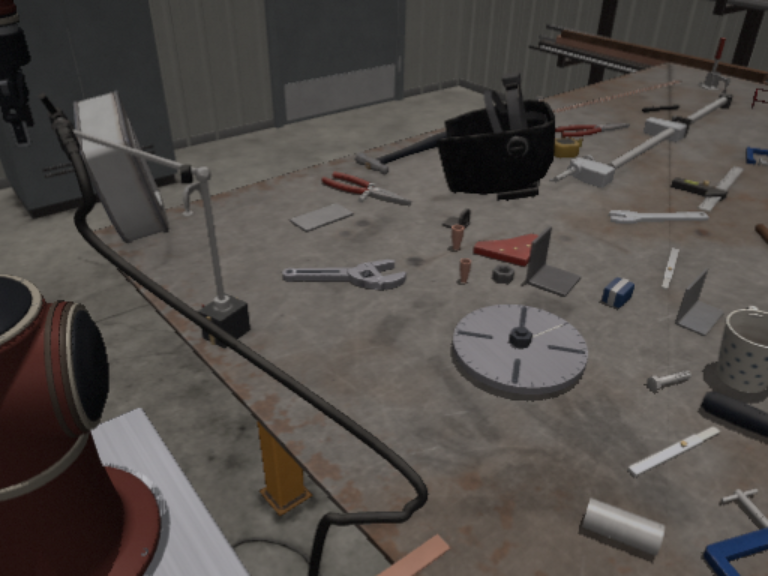

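View pics/top0.png

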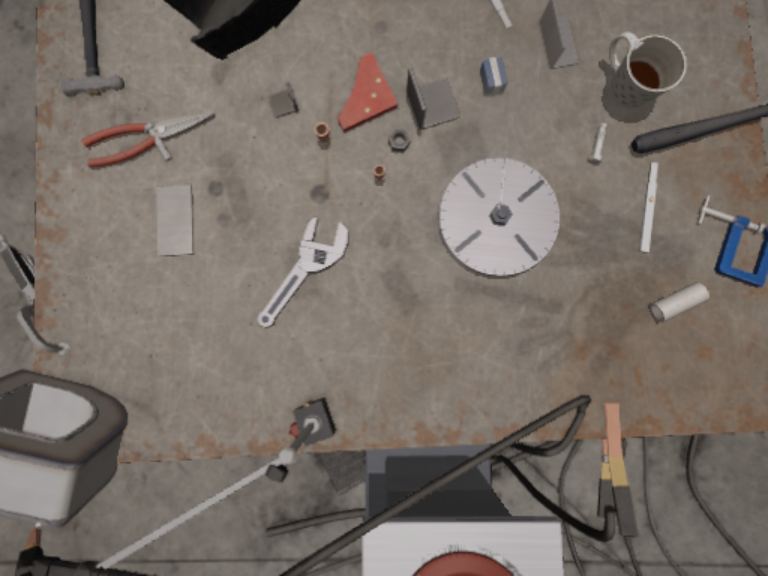

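View pics/wrist0.png

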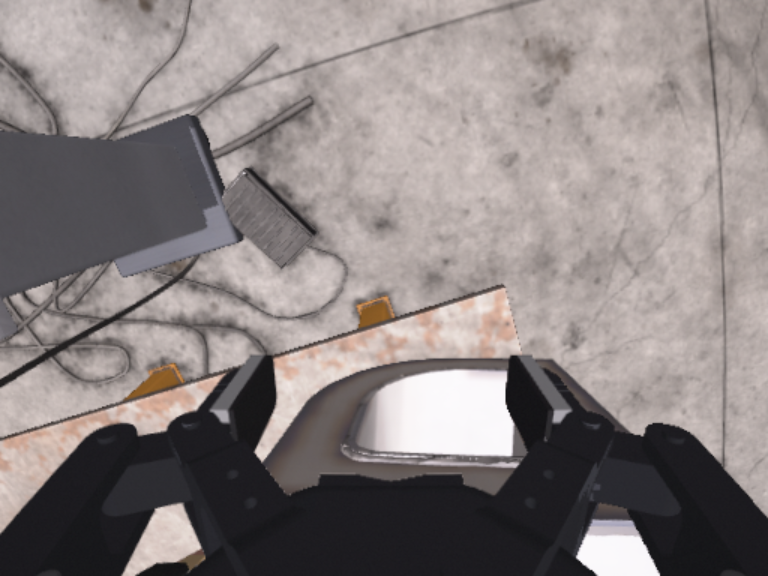

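```bash
python3 - <<'E'
from h import *
T=cam('top');S=cam('scene')
s=state(); M=R.from_rotvec(s['tcp_rot']).as_matrix(); print(M.round(3), np.degrees(np.arctan2(M[1,0],M[0,0])))
print('base',unproj(T,[[212,283]],30).round(), unproj(S,[[150,220]],0).round())
# stand top: rays: top px (193,310)?, scene (136,115)
def tri(a,b):
    P=[]
    for C,p in((T,a),(S,b)):
        K,d,V=C;u=cv2.undistortPoints(np.array([[p]],float),K,d).ravel();P.append((V[:3],u))
    X=cv2.triangulatePoints(P[0][0],P[1][0],P[0][1].reshape(2,1),P[1][1].reshape(2,1));return (X[:3]/X[3]).ravel().round()
print('top',tri((191,305),(136,115)), 'torch corner',tri((23,352),(32,70)))
# box light
for z in (0,200,400): print(z,unproj(T,[[0,250],[85,270],[70,345]],z).round().tolist())
E
```

```text
[[ 0.275  0.961  0.   ]
 [ 0.961 -0.275  0.   ]
 [ 0.     0.    -1.   ]] 74.0244226124885
base [[308. 226.  30.]] [[316. 242.   0.]]
top [314. 231. 272.] torch corner [224. 505. 299.]
0 [[390.0, 756.0, 0.0], [338.0, 544.0, 0.0], [162.0, 572.0, 0.0]]
200 [[403.0, 614.0, 200.0], [363.0, 449.0, 200.0], [226.0, 471.0, 200.0]]
400 [[416.0, 472.0, 400.0], [388.0, 355.0, 400.0], [290.0, 370.0, 400.0]]
```

>>> play_rows(
  travel=[
    [0, 0, -0.034],
    [0, 0, -0.034],
    [0, 0, -0.034],
    [0, 0, -0.034],
    [0, 0, -0.034],
    [0.0096, 0.0336, 0],
    [0.0096, 0.0336, 0],
    [0.0096, 0.0336, 0],
    [0.0096, 0.0336, 0],
    [0.0096, 0.0336, 0],
    [0.0096, 0.0336, 0],
    [-0.0268, 0.0283, 0],
    [-0.0268, 0.0283, 0],
    [-0.0268, 0.0283, 0],
    [-0.0268, 0.0283, 0],
    [-0.0268, 0.0283, 0],
    [-0.0268, 0.0283, 0],
    [-0.0268, 0.0283, 0],
    [-0.0268, 0.0283, 0],
    [-0.0268, 0.0283, 0],
  ],
  roll=[0, 0, 0, 0, 0, 0, 0, 0, 0, 0, 0, 0, 0, 0, 0, 0, 0, 0, 0, 0],
)

```text
time: 2.72
eef_pos: [560.8, 297.0, 401.5]
tcp_rot: [2.508, 1.891, 0.001]
force: [1.2, 1.1, -0.1]
gripper_width: 0.998
```

>>> play_rows(
  travel=[
    [-0.0268, 0.0283, 0.02],
    [-0.0268, 0.0283, 0.03],
    [0, 0, 0.03],
    [0, 0, 0.03],
    [0, 0, 0.03],
    [0, 0, 0.03],
    [0, 0, 0.01],
  ],
  roll=[0, 0, 7, 7, 7, 0, 0],
  hand=0.04,
)

```text
time: 3.3
eef_pos: [593.3, 237.5, 220.8]
tcp_rot: [-2.81, -1.401, 0.013]
force: [-0.9, -0.1, 0.3]
gripper_width: 0.466
```

```bash
python3 - <<'E'
from h import *
s=state(); print(s['time'],s['eef_pos'],s['force'],s['joint_positions'].round(3))
C=cam('wrist',s)
im=grab_frame('wrist');save(im,'w1.png')
z={'nut_center':24,'wrench':0,'handle_end':6.5,'jaw_face':8,'worm_axis':10,'turntable':0}
for q in z:
    for r in pinpoint('wrist',q)[:2]: print(q,np.round(r['pixel'],1),round(r['confidence'],2),unproj(C,r['pixel'],z[q])[0].round(1))
E
```

```text
3.3 [593.29482947 237.52543371 220.76128585] [-0.93512697 -0.13781375  0.27407819] [ 0.264  0.097  1.583  0.     1.469 -0.661]
nut_center [127.6 309.8] 0.52 [644.4 -69.1  24. ]
wrench [258.8 190.9] 0.68 [617.7 213.7   0. ]
handle_end [258.8  55.1] 0.96 [476.4 320.6   6.5]
handle_end [130.9 298.1] 0.58 [636.6 -65.    6.5]
jaw_face [273.8 187.1] 0.55 [624.  235.3   8. ]
worm_axis [258.   57.2] 0.72 [478.3 318.   10. ]
worm_axis [249.6 168.6] 0.63 [582.7 224.6  10. ]
turntable [131.1 301.3] 0.97 [643.2 -75.8   0. ]
```

View pics/w1.png

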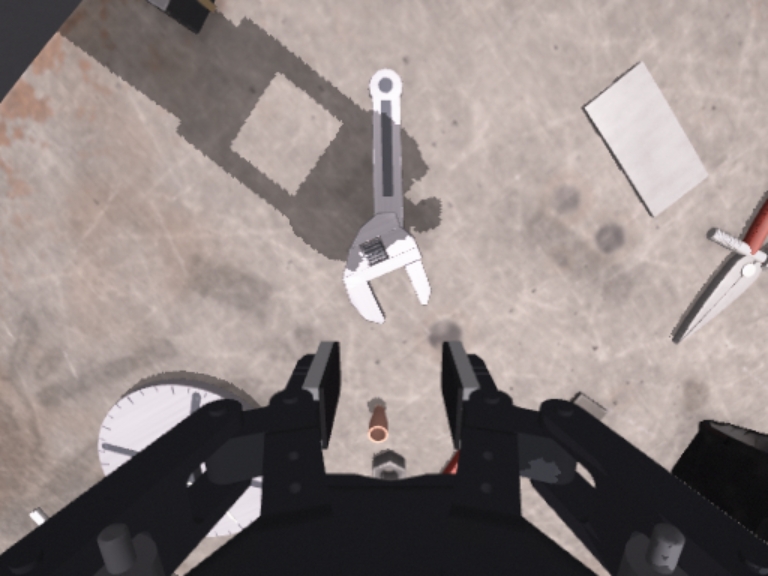

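>>> play_rows(
  travel=[
    [-0.002, -0.0306, 0.03],
    [-0.0022, -0.0306, 0.03],
    [0, 0, 0.035],
    [0, 0, 0.035],
    [0, 0, 0.035],
    [0, 0, 0.03],
    [0, 0, 0.01],
    [0, 0, 0.007],
    [0, 0, 0.003],
    [0, 0, 0],
  ],
  roll=[0, 0, 0, 0, 0, 0, 0, 0, 0, 0],
)

```text
time: 4.48
eef_pos: [547.4, 271.4, 15.4]
tcp_rot: [2.811, 1.402, 0.005]
force: [0.3, 0.6, 1.1]
gripper_width: 0.468
```

```bash
python3 - <<'E'
from h import *
s=state(); print(s['time'],s['eef_pos'],s['force'],s['tcp_rot'],s['joint_positions'].round(3))
save(grab_frame('wrist'),'w2.png')
E
```

```text
4.4833 [547.3784628  271.42562305  15.39502333] [0.28153153 0.61207846 1.08896847] [2.81087801 1.40224347 0.00454914] [ 0.339  0.242  1.79   0.     1.107 -0.587]
```

View pics/w2.png

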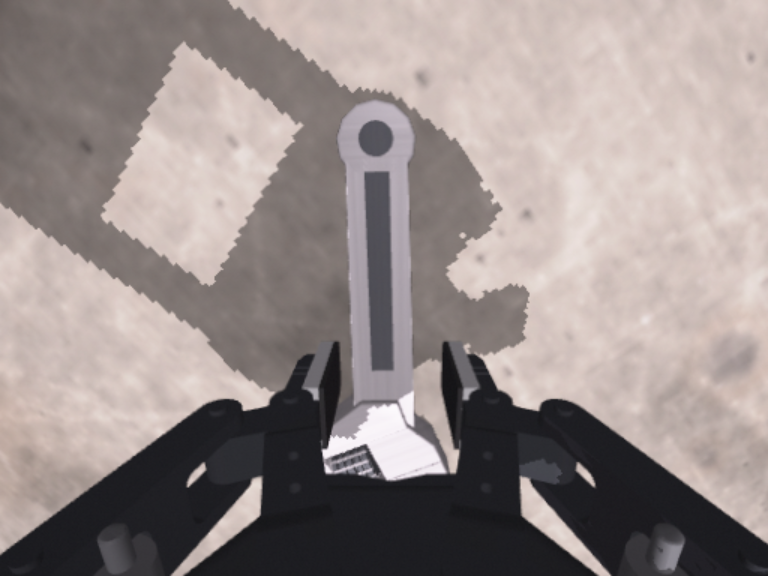

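>>> play_rows(
  travel=[
    [0, -0.006, 0.005],
    [0, 0, 0.005],
    [0, 0, 0.0015],
    [0, 0, 0],
  ],
  roll=[0, 0, 0, 0],
)

```text
time: 4.87
eef_pos: [540.6, 274.5, 1.7]
tcp_rot: [-2.811, -1.403, 0.001]
force: [-0.1, 0.2, 0.7]
gripper_width: 0.469
```

>>> play_rows(
  travel=[
    [0, 0, 0],
    [0, 0, 0],
    [0, 0, 0],
    [0, 0, 0],
    [0, 0, 0],
    [0, 0, 0],
  ],
  roll=[0, 0, 0, 0, 0, 0],
  hand=0.005,
  newtons=90,
)

```text
time: 5.37
eef_pos: [541.1, 274.4, 2.6]
tcp_rot: [2.811, 1.402, -0.0]
force: [-2.8, -1.7, 4.9]
gripper_width: 0.254
```

>>> play_rows(
  travel=[
    [0, 0, -0.01],
    [0, 0, -0.025],
    [0, 0, -0.03],
    [0, 0, -0.03],
    [0, 0, -0.03],
    [0, 0, -0.025],
    [-0.0188, 0.0304, 0],
    [-0.0188, 0.0304, 0],
    [-0.0188, 0.0304, 0],
    [-0.0188, 0.0304, 0],
    [-0.0188, 0.0304, 0],
    [-0.0188, 0.0304, 0],
    [-0.0188, 0.0304, 0],
    [-0.0188, 0.0304, 0],
    [-0.0188, 0.0304, 0],
    [-0.0188, 0.0304, 0],
    [-0.0188, 0.0304, 0],
    [0, 0, 0],
    [0, 0, 0],
  ],
  roll=[0, 0, 0, 5, 5, 5, 0, 0, 0, 0, 0, 0, 0, 0, 0, 0, 0, 0, 0],
)

```text
time: 6.95
eef_pos: [583.5, -117.8, 151.0]
tcp_rot: [-2.97, -1.018, 0.002]
force: [-0.6, 0.8, -5.1]
gripper_width: 0.254
```

```bash
python3 - <<'E'
from h import *
s=state(); print(s['time'],s['eef_pos'],s['force'],s['wrist_torque'],s['tcp_rot'],s['joint_positions'].round(3))
C=cam('wrist',s)
im=grab_frame('wrist');save(im,'w3.png')
z={'nut_center':24,'wrench':s['eef_pos'][2]-2,'handle_end':s['eef_pos'][2]+4,'jaw_face':s['eef_pos'][2]+6,'worm_axis':s['eef_pos'][2]+8,'turntable':0}
for q in z:
    for r in pinpoint('wrist',q)[:2]: print(q,np.round(r['pixel'],1),round(r['confidence'],2),unproj(C,r['pixel'],z[q])[0].round(1))
save(grab_frame('scene'),'s3.png')
E
```

```text
6.95 [ 583.49440802 -117.78191736  150.98323416] [-0.64690074  0.81002984 -5.06754515] [ 0.17706564  0.07774183 -0.02351794] [-2.97047669e+00 -1.01781490e+00  1.70334740e-03] [-3.240e-01  4.600e-02  1.757e+00  1.000e-03  1.340e+00 -9.850e-01]
nut_center [332.7 185.5] 0.83 [644.3 -71.9  24. ]
handle_end [259.4 107.8] 0.57 [536.5 -58.9 155. ]
turntable [321.7 179.6] 0.86 [638.9 -75.5   0. ]
```

View pics/w3.png

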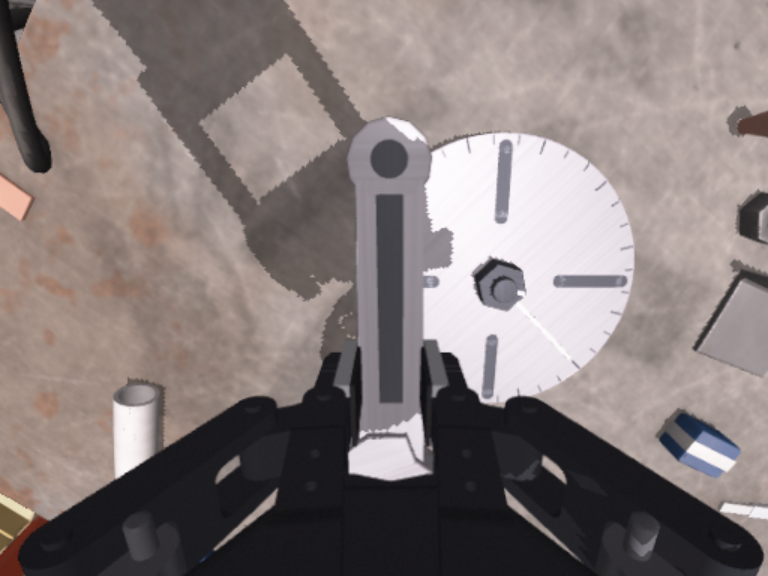

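View pics/s3.png

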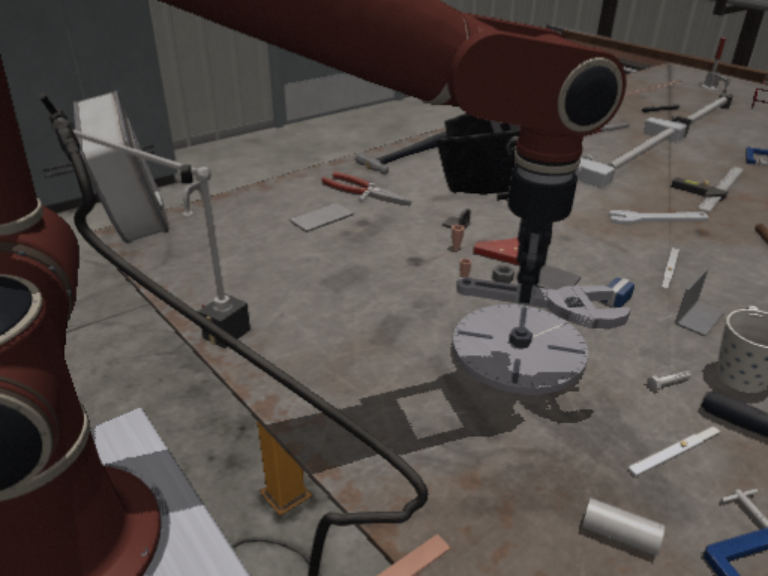

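```bash
python3 - <<'E'
import cv2
im=cv2.imread('pics/w3.png')
c=im[210:390,400:620]
cv2.imwrite('pics/w3c.png',cv2.resize(c,None,fx=3.2,fy=3.2,interpolation=cv2.INTER_CUBIC))
E
```

```text
(no output)
```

View pics/w3c.png

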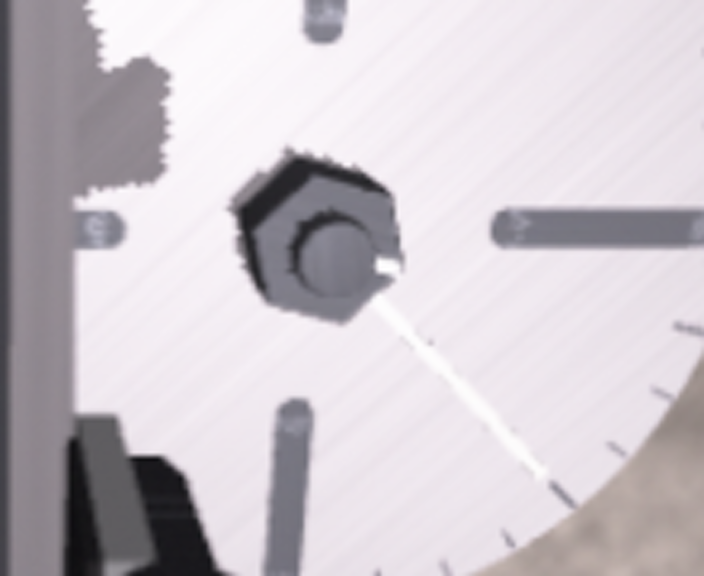

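```bash
python3 - <<'E'
from h import *
s=state();C=cam('wrist',s)
f=lambda p:(np.array(p)/3.2+[400,210])/1.5
L=unproj(C,f([[380,300],[548,480]]),24);print(L.round(1),'line',np.degrees(np.arctan2(*(L[1]-L[0])[1::-1])))
H=unproj(C,f([[312,178],[392,190],[402,262],[343,322],[268,300],[248,232]]),41)
c=H.mean(0);print(c.round(1));a=np.degrees(np.arctan2(*(H-c).T[1::-1]));print(a.round(1),np.linalg.norm(H-c,axis=1).round(1), (a%60).round(1))
m=unproj(C,f([[388,267]]),41)[0];print('mark',m,np.degrees(np.arctan2(*(m-c)[1::-1])))
u=L[1]-L[0];u/=np.linalg.norm(u)
print('center from line',L[0]-22*u,L[1]-86*u)
E
```

```text
[[669.7 -74.6  24. ]
 [733.3 -82.6  24. ]] line -7.165342070600261
[644.7 -72.   41. ]
[ 144.6   83.3   27.3  -36.   -97.5 -153.5] [15.7 17.7 16.4 17.1 16.5 17.3] [24.6 23.3 27.3 24.  22.5 26.5]
mark [657.69528467 -67.10262836  41.        ] 20.521553101705635
center from line [647.85126276 -71.8104958   24.        ] [648.01202355 -71.83070583  24.        ]
```

>>> play_rows(
  travel=[
    [0, 0, 0],
    [0.018, -0.0262, 0],
    [0.018, -0.0262, 0],
    [0.018, -0.0262, 0],
    [0.018, -0.0262, 0],
    [0, 0, 0.025],
    [0, 0, 0.025],
    [0, 0, 0.02],
    [0, 0, 0],
    [0, 0, 0],
  ],
  roll=[5.6, 0, 0, 0, 0, 0, 0, 0, 0, 0],
)

```text
time: 8.18
eef_pos: [587.6, 11.4, 80.8]
tcp_rot: [-3.015, -0.878, 0.005]
force: [-0.0, -0.6, -3.3]
gripper_width: 0.253
```

```bash
cat > ov.py <<'E'
from h import *
import sys
def model(o,yaw,z,jy=23,pitch=0):
    c,s=np.cos(yaw),np.sin(yaw); Rz=np.array([[c,-s,0],[s,c,0],[0,0,1]])
    P={'origin':[0,0,0],'he':[176*np.cos(np.radians(157.5)),176*np.sin(np.radians(157.5)),6.5],'worm':[-42,3,10],'jaw':[1,jy,8],
       'fj0':[-20,-15,16],'fj1':[22,-15,16],'th':[-20,jy,16],'mj1':[22,jy,16]}
    return {k:Rz@np.array(v,float)+[o[0],o[1],z] for k,v in P.items()}
E
python3 - <<'E'
from ov import *
s=state(); print(s['time'],s['eef_pos'],s['force'],s['wrist_torque'],s['tcp_rot'],s['joint_positions'].round(3))
a=2*np.arctan2(s['tcp_rot'][1],s['tcp_rot'][0]);a=(a+np.pi/2)%np.pi-np.pi/2;print(np.degrees(a))
yv=np.array([np.sin(a),-np.cos(a)]); o=s['eef_pos'][:2]+98*yv; z=s['eef_pos'][2]-2.6
m=model(o,a+np.pi/2-np.radians(157.5),z)
print('o',o)
for n in ['scene','top','wrist']:
    C=cam(n,s);im=grab_frame(n).copy();save(im,n+'4.png')
    for q,k in (('wrench','origin'),('handle_end','he'),('worm_axis','worm'),('jaw_face','jaw')):
        print(n,q,'model',proj(C,m[k])[0].round(1),[(np.round(r['pixel'],1).tolist(),round(r['confidence'],2)) for r in pinpoint(n,q)[:2]])
    px=proj(C,[m[k] for k in ('fj1','fj0','th','mj1')])
    c=px.mean(0).astype(int)
    S=6
    x0,y0=max(c[0]-60,0),max(c[1]-45,0)
    crop=cv2.resize(im[y0:y0+90,x0:x0+120,::-1],None,fx=S,fy=S,interpolation=cv2.INTER_CUBIC)
    cv2.polylines(crop,[((px-[x0,y0]+.5)*S).astype(np.int32)],False,(0,0,255),1)
    for k in ('worm',): cv2.circle(crop,tuple(((proj(C,m[k])[0]-[x0,y0]+.5)*S).astype(int)),5,(0,255,0),1)
    cv2.imwrite('pics/'+n+'4c.png',crop)
E
```

```text
8.1833 [587.56092717  11.38446074  80.82627793] [-0.02756325 -0.59844689 -3.30532745] [0.10933612 0.00161563 0.02128042] [-3.01514519 -0.87784979  0.0046259 ] [-0.107  0.106  1.819  0.     1.219 -0.674]
32.46549697509997
o [640.1665067  -71.29959457]
scene wrench model [346.9 207.6] []
scene handle_end model [270.4 189.2] [([270.7, 191.3], 0.82)]
scene worm_axis model [328.1 203.4] [([327.1, 205.0], 0.47)]
scene jaw_face model [345.6 198.6] [([345.3, 202.6], 0.42)]
top wrench model [336.4 140. ] []
top handle_end model [273.7 180.5] [([274.7, 179.3], 0.62)]
top worm_axis model [326.3 153.1] []
top jaw_face model [329.1 133.4] []
wrist wrench model [261.1 359.2] []
wrist handle_end model [261.3 102.2] [([259.4, 106.8], 0.73)]
wrist worm_axis model [240.4 326.6] []
wrist jaw_face model [292.4 360.8] []
```

View pics/scene4c.png

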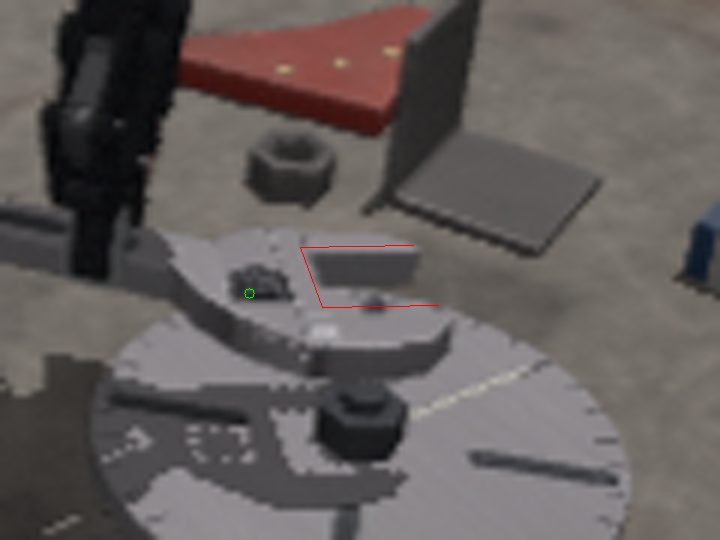

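View pics/top4c.png

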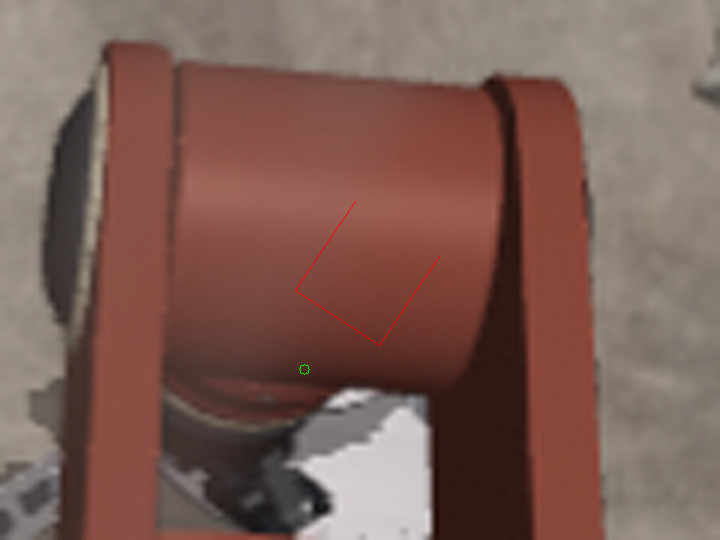

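View pics/wrist4.png

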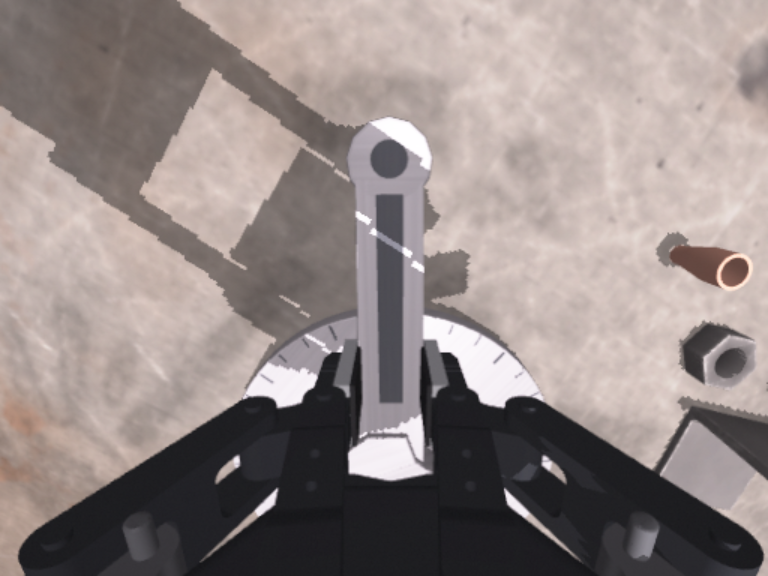

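>>> play_rows(
  travel=[
    [-0.0007, 0.0023, 0.01],
    [0, 0, 0.01],
    [0, 0, 0.007],
    [0, 0, 0],
  ],
  roll=[0.2, 0, 0, 0],
)

```text
time: 9.27
eef_pos: [587.0, 8.6, 51.6]
tcp_rot: [-3.016, -0.871, 0.008]
force: [-0.4, -0.5, -4.7]
gripper_width: 0.256
```

```bash
cat > look.py <<'E'
from ov import *
def look(tag,D=98,dz=-2.6,jy=23,dx=0):
    s=state(); print(s['time'],s['eef_pos'].round(1),s['force'].round(1),s['tcp_rot'].round(3))
    a=2*np.arctan2(s['tcp_rot'][1],s['tcp_rot'][0]);a=(a+np.pi/2)%np.pi-np.pi/2;print('a',np.degrees(a))
    yv=np.array([np.sin(a),-np.cos(a)]); xv=np.array([np.cos(a),np.sin(a)]); o=s['eef_pos'][:2]+D*yv+dx*xv; z=s['eef_pos'][2]+dz
    yaw=a+np.pi/2-np.radians(157.5)
    m=model(o,yaw,z,jy)
    d=np.array([645.5,-72])-o; print('o',o,'nut in wrench',(d@[np.cos(yaw),np.sin(yaw)]).round(1),(d@[-np.sin(yaw),np.cos(yaw)]).round(1))
    n='scene'
    C=cam(n,s);im=grab_frame(n).copy()
    for q,k in (('wrench','origin'),('handle_end','he'),('worm_axis','worm'),('jaw_face','jaw')):
        print(n,q,'model',proj(C,m[k])[0].round(1),[(np.round(r['pixel'],1).tolist(),round(r['confidence'],2)) for r in pinpoint(n,q)[:2]])
    px=proj(C,[m[k] for k in ('fj1','fj0','th','mj1')])
    c=proj(C,[645,-72,41])[0].astype(int);S=8
    x0,y0=c[0]-50,c[1]-35
    crop=cv2.resize(im[y0:y0+70,x0:x0+100,::-1],None,fx=S,fy=S,interpolation=cv2.INTER_CUBIC)
    cv2.imwrite('pics/'+tag+'raw.png',crop)
    crop=crop.copy()
    q=lambda p:((p-[x0,y0]+.5)*S).astype(np.int32)
    cv2.polylines(crop,[q(px)],False,(0,0,255),1)
    t=np.linspace(0,2*np.pi,60)
    cv2.polylines(crop,[q(proj(C,np.c_[645.5+8.5*np.cos(t),-72+8.5*np.sin(t),48+0*t]))],True,(255,0,0),1)
    h=np.radians(24.7+60*np.arange(6))
    cv2.polylines(crop,[q(proj(C,np.c_[645.5+17.3*np.cos(h),-72+17.3*np.sin(h),41+0*h]))],True,(0,255,255),1)
    cv2.imwrite('pics/'+tag+'.png',crop)
E
python3 -c "
from look import *
look('l5')"
```

```text
9.2667 [587.    8.6  51.6] [-0.4 -0.5 -4.7] [-3.016 -0.871  0.008]
a 32.21435453914315
o [639.27448507 -74.27465133] nut in wrench 3.8 5.5
scene wrench model [345.9 219.1] [([345.4, 219.9], 0.92)]
scene handle_end model [270.6 200.3] [([271.9, 200.5], 0.92), ([346.2, 236.0], 0.53)]
scene worm_axis model [327.4 214.9] [([323.7, 212.0], 0.48)]
scene jaw_face model [344.7 210.1] [([345.3, 212.3], 0.45), ([344.8, 218.6], 0.4)]
```

View pics/l5.png

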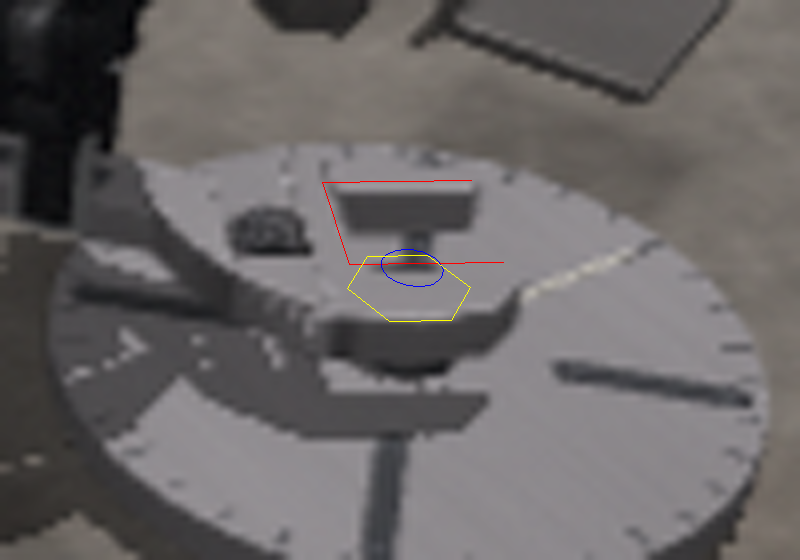

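View pics/l5raw.png

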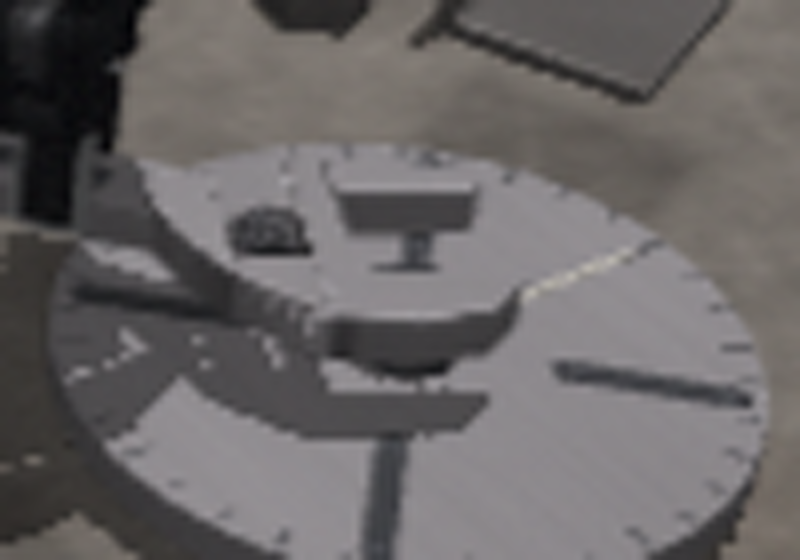

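```bash
python3 - <<'E'
from h import *
C=cam('scene')
w=np.array([640,-74,65.]);n=np.array([645.5,-72,48.])
def sh(P,d):
    p=proj(C,P)[0]; return (unproj(C,p+d,P[2])[0]-P).round(1)
a=sh(w,[1.2,1.05]);b=sh(n,[-1,1.5]);print('wrench shift',a,'nut shift',b)
yaw=np.radians(-35.3);r=(b-a)[:2];print('rel in wrench',r@[np.cos(yaw),np.sin(yaw)],r@[-np.sin(yaw),np.cos(yaw)])
im=cv2.imread('pics/l5raw.png');c=im[150:300,300:540];cv2.imwrite('pics/l5z.png',cv2.resize(c,None,fx=3.3,fy=3.3,interpolation=cv2.INTER_NEAREST))
E
```

```text
wrench shift [-0.8 -4.2  0. ] nut shift [-5.9 -2.5  0. ]
rel in wrench -5.1446596708607775 -1.559639981219605
```

View pics/l5z.png

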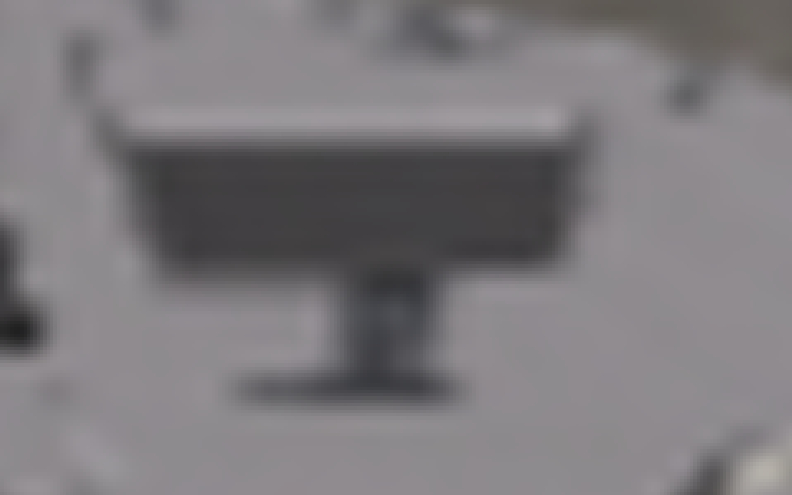

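>>> play_rows(
  travel=[
    [-0.0002, -0.0032, 0],
    [0, 0, 0.004],
    [0, 0, 0.004],
    [0, 0, 0.004],
    [0, 0, 0.002],
    [0, 0, 0],
  ],
  roll=[0, 0, 0, 0, 0, 0],
)

```text
time: 10.02
eef_pos: [586.7, 11.1, 40.0]
tcp_rot: [-3.018, -0.872, 0.003]
force: [0.1, 0.8, -5.1]
gripper_width: 0.255
```

```bash
python3 -c "
from look import *
look('l6',D=101.5)"
```

```text
10.0167 [586.7  11.1  40. ] [ 0.1  0.8 -5.1] [-3.018e+00 -8.720e-01  3.000e-03]
a 32.223205650444
o [640.86046798 -74.73933405] nut in wrench 2.2 4.9
scene wrench model [345.9 223.2] [([344.1, 222.6], 0.96)]
scene handle_end model [271.1 204.3] [([270.6, 204.0], 0.74)]
scene worm_axis model [327.5 219. ] [([346.2, 223.6], 0.62), ([324.9, 217.3], 0.61)]
scene jaw_face model [344.6 214.1] []
```

View pics/l6.png

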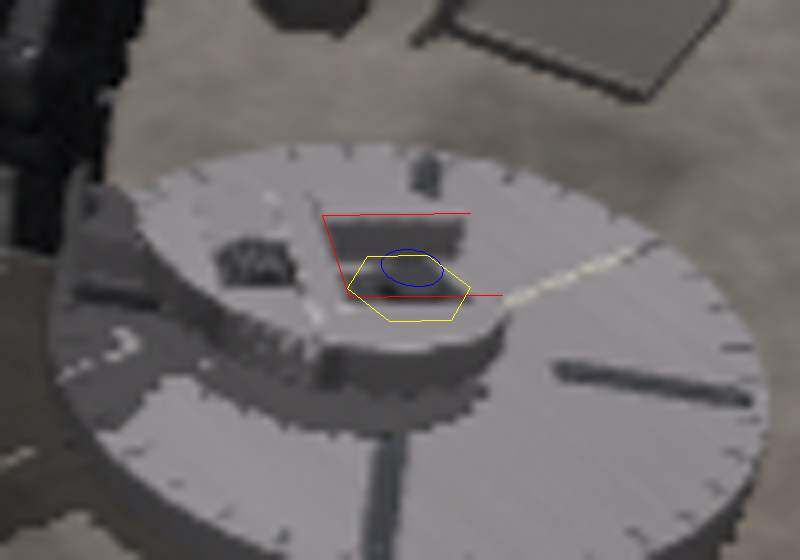

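>>> play_rows(
  travel=[
    [0, 0, 0.003],
    [0, 0, 0.003],
    [0, 0, 0.003],
    [0, 0, 0.002],
    [0, 0, 0],
  ],
  roll=[0, 0, 0, 0, 0],
)

```text
time: 10.68
eef_pos: [586.8, 11.1, 29.1]
tcp_rot: [-3.018, -0.872, 0.002]
force: [0.3, -0.3, -3.6]
gripper_width: 0.256
```

```bash
python3 -c "
from look import *
look('l7',D=101.5)"
```

```text
10.6833 [586.8  11.1  29.1] [ 0.3 -0.3 -3.6] [-3.018e+00 -8.720e-01  2.000e-03]
a 32.22679490836471
o [640.97115879 -74.72325987] nut in wrench 2.1 4.8
scene wrench model [345.3 227. ] [([344.7, 225.3], 0.86)]
scene handle_end model [271.  208.1] [([269.6, 208.9], 0.68), ([344.9, 236.3], 0.47)]
scene worm_axis model [327.  222.9] [([325.5, 218.5], 0.45)]
scene jaw_face model [344.1 217.9] [([343.4, 219.4], 0.53)]
```

View pics/l7.png

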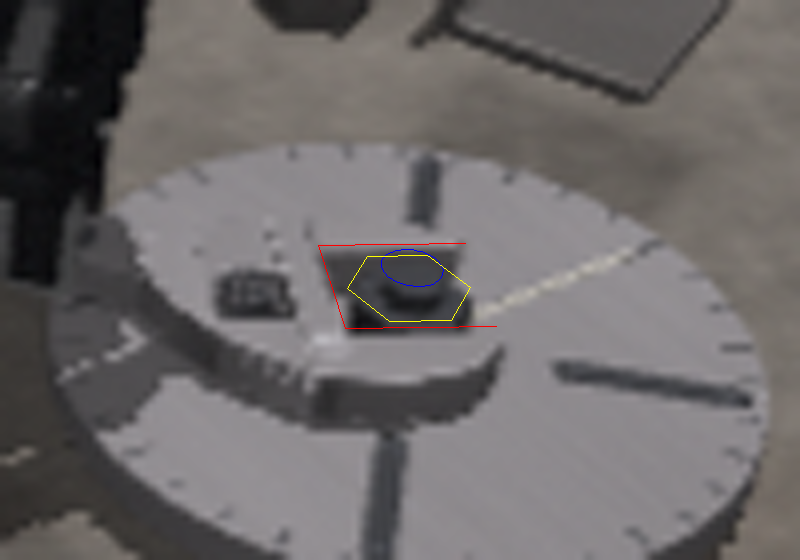

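>>> play_rows(
  travel=[
    [0, 0, 0.0015],
    [0, 0, 0.0008],
    [0, 0, 0],
  ],
  roll=[0, 0, 0],
)

```text
time: 11.18
eef_pos: [587.5, 11.1, 27.6]
tcp_rot: [-3.018, -0.872, 0.0]
force: [0.1, 0.0, -4.4]
gripper_width: 0.252
```

>>> play_rows(
  travel=[
    [0, 0, 0.0005],
    [0, 0, 0],
    [0, 0, 0],
  ],
  roll=[0, 0, 0],
)

```text
time: 11.43
eef_pos: [587.6, 11.0, 27.4]
tcp_rot: [3.018, 0.872, 0.0]
force: [0.0, 0.1, -3.4]
gripper_width: 0.251
```

>>> play_rows(
  travel=[
    [0, 0, 0.0008],
    [0, 0, 0],
    [0, 0, 0],
  ],
  roll=[0, 0, 0],
)

```text
time: 11.68
eef_pos: [587.7, 11.1, 26.7]
tcp_rot: [3.018, 0.872, 0.0]
force: [0.2, 0.1, -3.0]
gripper_width: 0.256
```

>>> play_rows(
  travel=[
    [0, 0, 0],
    [0, 0, 0],
    [0, 0, 0],
    [0, 0, 0],
  ],
  roll=[0, 0, 0, 0],
  hand=0.04,
)

```text
time: 12.02
eef_pos: [588.2, 10.9, 27.3]
tcp_rot: [3.018, 0.872, 0.002]
force: [-0.1, -0.7, 0.0]
gripper_width: 0.466
```

```bash
python3 -c "
from look import *
look('l8',D=101.5)"
```

```text
12.0167 [588.2  10.9  27.3] [-0.1 -0.7  0. ] [3.018e+00 8.720e-01 2.000e-03]
a 32.2262622386197
o [642.36636444 -74.92492621] nut in wrench 0.9 4.2
scene wrench model [345.7 227.4] [([343.6, 225.6], 0.86)]
scene handle_end model [271.5 208.5] [([273.1, 208.2], 0.76), ([344.9, 229.3], 0.5)]
scene worm_axis model [327.4 223.4] [([322.1, 223.2], 0.58)]
scene jaw_face model [344.4 218.4] [([342.5, 219.8], 0.65)]
```

View pics/l8.png

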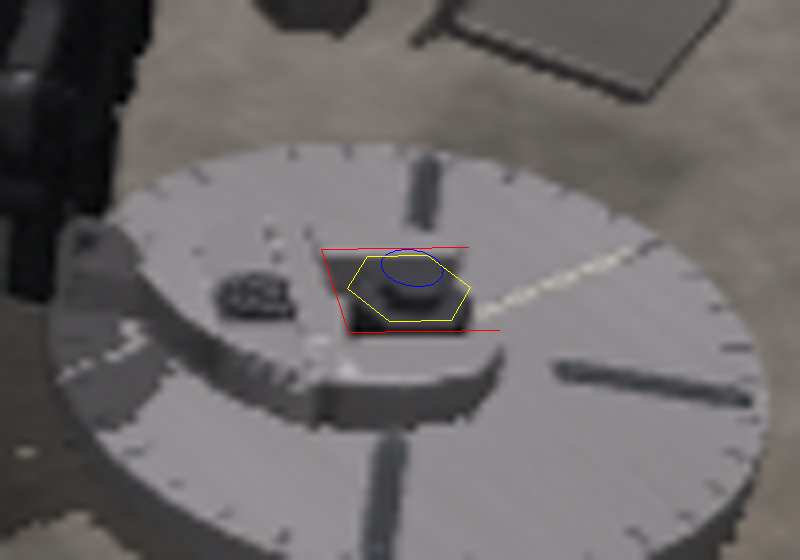

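>>> play_rows(
  travel=[
    [0, 0, -0.015],
    [0, 0, -0.03],
    [0, 0, -0.035],
    [0, 0.03, -0.025],
    [0, 0.035, 0],
    [0, 0.035, 0],
    [0, 0, 0],
  ],
  roll=[0, 0, 0, 0, 0, 0, 0],
)

```text
time: 12.85
eef_pos: [643.7, -78.3, 133.0]
tcp_rot: [3.016, 0.865, 0.005]
force: [-0.2, 0.1, 0.1]
gripper_width: 0.47
```

```bash
python3 - <<'E'
from h import *
s=state(); print(s['time'],s['eef_pos'],s['tcp_rot'],s['force'])
C=cam('wrist',s)
im=grab_frame('wrist');save(im,'w9.png')
z={'nut_center':24,'wrench':24,'handle_end':30.5,'jaw_face':32,'worm_axis':34,'turntable':0}
for q in z:
    for r in pinpoint('wrist',q)[:2]: print(q,np.round(r['pixel'],1),round(r['confidence'],2),unproj(C,r['pixel'],z[q])[0].round(1))
c=im[110:260,190:360,::-1];cv2.imwrite('pics/w9c.png',cv2.resize(c,None,fx=4,fy=4,interpolation=cv2.INTER_CUBIC))
E
```

```text
12.85 [643.72154528 -78.34646736 133.03938567] [3.01592944 0.86509191 0.00499231] [-0.20457122  0.07918909  0.14069689]
nut_center [266.9 187.4] 0.82 [648.3 -74.2  24. ]
jaw_face [280.5 176.1] 0.78 [651.9 -56.1  32. ]
worm_axis [244.9 144.8] 0.65 [608.1 -48.5  34. ]
turntable [259.1 179.8] 0.71 [640.9 -77.    0. ]
```

View pics/w9.png

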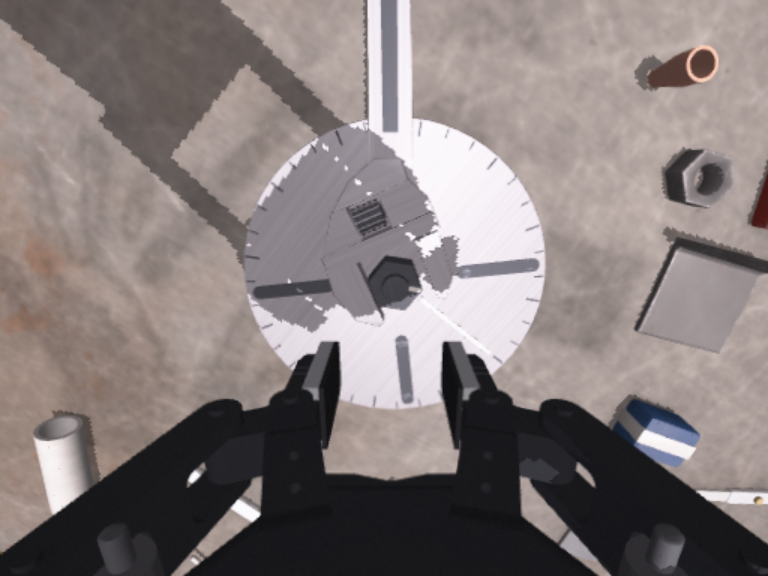

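View pics/w9c.png

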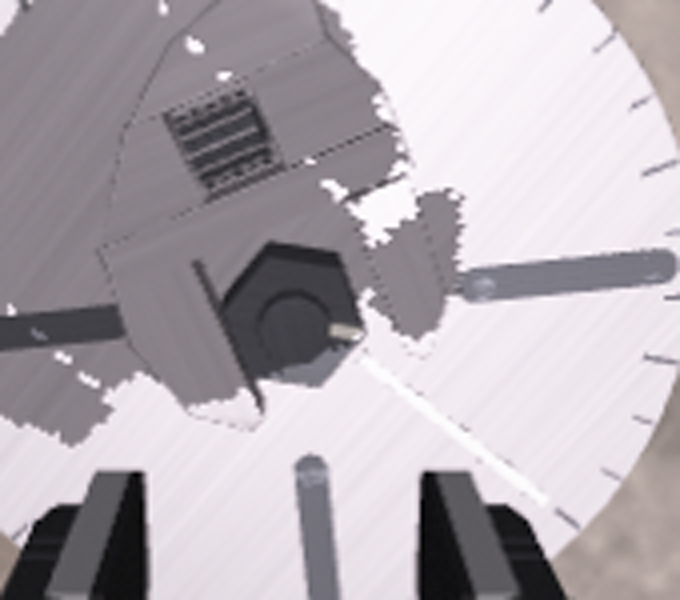

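```bash
python3 - <<'E'
from h import *
s=state();C=cam('wrist',s)
f=lambda p:np.array(p)/4+[190-.4,110-.4]
ang=lambda v:np.degrees(np.arctan2(v[1],v[0]))
J=unproj(C,f([[193,262],[258,408]]),40);print('fixed jaw',J.round(1),ang(J[1]-J[0]))
W=unproj(C,f([[165,112],[245,88],[283,163],[208,200]]),40);print('worm',W.round(1),W.mean(0), ang(W[1]-W[0])-90,ang(W[2]-W[1]),ang(W[3]-W[0]))
G=unproj(C,f([[105,247],[385,127]]),40);print('seam',ang(G[1]-G[0])-90)
h=np.array([[368,100],[411,100],[370,20],[411,20]])/1.5
H=unproj(C,h,37);a=(H[0]+H[1])/2;b=(H[2]+H[3])/2;print('handle',H.round(1),ang(b-a),a)
print('mark',unproj(C,f([[345,332]]),41))
N=unproj(C,f([[275,243],[342,257],[362,325],[315,387],[250,368],[222,303]]),41);c=N.mean(0);print('nut',c,[ang(n-c).round(1) for n in N])
L=unproj(C,f([[362,360],[548,502]]),24);print('line',L,ang(L[1]-L[0]))
E
```

```text
fixed jaw [[612.6 -68.1  40. ]
 [643.8 -90.3  40. ]] -35.41564253050475
worm [[590.2 -42.6  40. ]
 [602.3 -29.   40. ]
 [617.9 -38.3  40. ]
 [608.2 -54.2  40. ]] [604.64626367 -41.01559419  40.        ] -41.431158200662246 -30.86183450645968 -32.778926994169254
seam -34.50261794656469
handle [[570.5  13.4  37. ]
 [590.6  26.1  37. ]
 [550.5  48.   37. ]
 [568.9  59.6  37. ]] 121.49455541820377 [580.54482625  19.77267032  37.        ]
mark [[650.62856947 -63.37626272  41.        ]]
nut [638.54146718 -66.09881368  41.        ] [np.float64(137.0), np.float64(83.9), np.float64(23.2), np.float64(-42.2), np.float64(-96.2), np.float64(-157.2)]
line [[661.83908392 -71.04126825  24.        ]
 [724.43697413 -77.63982583  24.        ]] -6.017430231950889
```

```bash
python3 - <<'E'
from h import *
for i in range(3):
    s=state(); print(s['time'],s['eef_pos'],s['tcp_rot'],s['qvel'].round(3)); grab_frame('wrist')
s=state();C=cam('wrist',s)
im=grab_frame('wrist')
c=im[110:260,190:360,::-1];cv2.imwrite('pics/w10c.png',cv2.resize(c,None,fx=4,fy=4,interpolation=cv2.INTER_CUBIC))
print(s['eef_pos'])
E
```

```text
13.2 [640.20024789 -72.45978734 131.07942909] [-3.01713735e+00 -8.73496704e-01  1.13540385e-03] [-0.001 -0.002 -0.006 -0.002 -0.    -0.001]
13.25 [640.34492029 -72.51522445 131.25683098] [-3.01731284e+00 -8.73618013e-01  6.84959509e-04] [-0.001  0.001 -0.006 -0.001 -0.001  0.   ]
13.3 [640.44867103 -72.64233103 131.36342854] [-3.01751213e+00 -8.73532856e-01  4.33167702e-04] [-0.001  0.    -0.004 -0.001  0.    -0.001]
[640.5757888  -72.77347141 131.47362042]
```

View pics/w10c.png

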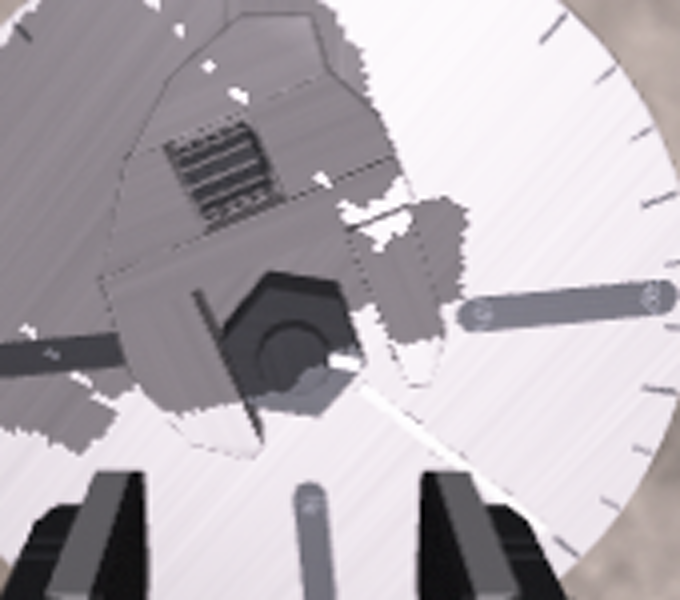

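```bash
cat > m.py <<'E'
from h import *
ang=lambda v:np.degrees(np.arctan2(v[1],v[0]))
E
python3 - <<'E'
from m import *
s=state();C=cam('wrist',s);print(s['eef_pos'])
f=lambda p:np.array(p)/4+[190-.4,110-.4]
J=unproj(C,f([[193,292],[257,438]]),40);print('fixed jaw',J.round(1),ang(J[1]-J[0]))
W=unproj(C,f([[165,146],[245,122],[283,195],[208,230]]),40);print('worm',W.round(1),W.mean(0), ang(W[1]-W[0])-90,ang(W[2]-W[1]),ang(W[3]-W[0]))
G=unproj(C,f([[105,277],[395,155]]),40);print('seam',ang(G[1]-G[0])-90)
N=unproj(C,f([[275,272],[342,285],[362,355],[318,415],[250,396],[222,331]]),41);c=N.mean(0);print('nut',c,[ang(n-c).round(1) for n in N])
L=unproj(C,f([[362,387],[548,530]]),24);print('line',L,ang(L[1]-L[0]));u=L[1]-L[0];u/=np.linalg.norm(u);print(L[1]-86*u)
yw=np.radians(-35.3);X=np.array([np.cos(yw),np.sin(yw)]);Y=np.array([-X[1],X[0]])
for nm,p in (('fj',J),('worm',W.mean(0)[None]),('fjtip',J[1:])): print(nm,'in nut-frame',((p-c)[:,:2]@X).round(1),((p-c)[:,:2]@Y).round(1))
# moving jaw inner edge
M=unproj(C,f([[350,232],[412,388]]),40);print('mj',((M-c)[:,:2]@X).round(1),((M-c)[:,:2]@Y).round(1))
E
```

```text
[640.6496727  -72.96084686 131.54701652]
fixed jaw [[616.8 -74.8  40. ]
 [648.2 -97.6  40. ]] -35.96228068919323
worm [[594.5 -49.6  40. ]
 [606.7 -35.7  40. ]
 [622.3 -44.9  40. ]
 [612.3 -60.6  40. ]] [608.92590721 -47.70308806  40.        ] -41.322065018644714 -30.438744008182873 -31.91625360207973
seam -34.739805744082965
nut [642.92437256 -72.46594528  41.        ] [np.float64(137.3), np.float64(84.7), np.float64(21.8), np.float64(-40.5), np.float64(-96.6), np.float64(-157.6)]
line [[666.44712889 -77.66994117  24.        ]
 [730.11434866 -84.90208513  24.        ]] -6.480614994795287
[644.66388013 -75.19551883  24.        ]
fj in nut-frame [-20.   18.8] [-17.  -17.5]
worm in nut-frame [-42.1] [0.6]
fjtip in nut-frame [18.8] [-17.5]
mj [-19.3  21.1] [21.3 21.2]
```

>>> play_rows(
  travel=[
    [-0.003, -0.009, 0],
    [-0.005, -0.014, 0],
    [-0.005, -0.014, 0],
    [-0.0034, -0.0088, 0],
    [0, 0, 0.012],
    [0, 0, 0.018],
    [0, 0, 0.018],
    [0, 0, 0.012],
    [0, 0, 0.005],
    [0, 0, 0],
    [0, 0, 0],
    [0, 0, 0],
    [0, 0, 0],
  ],
  roll=[0, 0, 0, 0, -5.6, -5.6, -5.6, -5.6, 0, 0, 0, 0, 0],
  hand=0,
  newtons=60,
)

```text
time: 14.48
eef_pos: [603.5, -43.7, 68.0]
tcp_rot: [2.791, 1.44, 0.003]
force: [0.1, -0.1, -0.6]
gripper_width: 0.005
```

```bash
cat > where.py <<'E'
from m import *
s=state();a=2*np.arctan2(s['tcp_rot'][1],s['tcp_rot'][0]);a=(a+np.pi/2)%np.pi-np.pi/2
yw=np.radians(-35.3);X=np.array([np.cos(yw),np.sin(yw)]);Y=np.array([-X[1],X[0]])
d=s['eef_pos'][:2]-np.array([608.8,-47.6])
print('t',s['time'],s['eef_pos'].round(1),'a',np.degrees(a).round(2),'rel worm x,y',(d@X).round(1),(d@Y).round(1),'F',s['force'].round(1),'g',s['gripper_width'])
E
python3 - <<'E'
import where
from m import *
save(grab_frame('wrist'),'w11.png')
im=grab_frame('scene');C=cam('scene');c=proj(C,[620,-50,43])[0].astype(int);x0,y0=c-[55,40]
cv2.imwrite('pics/s11.png',cv2.resize(im[y0:y0+75,x0:x0+100,::-1],None,fx=8,fy=8,interpolation=cv2.INTER_CUBIC))
E
```

```text
t 14.4833 [603.5 -43.7  68. ] a 54.57 rel worm x,y -6.6 0.1 F [ 0.1 -0.1 -0.6] g 0.005127670957001785
```

View pics/w11.png

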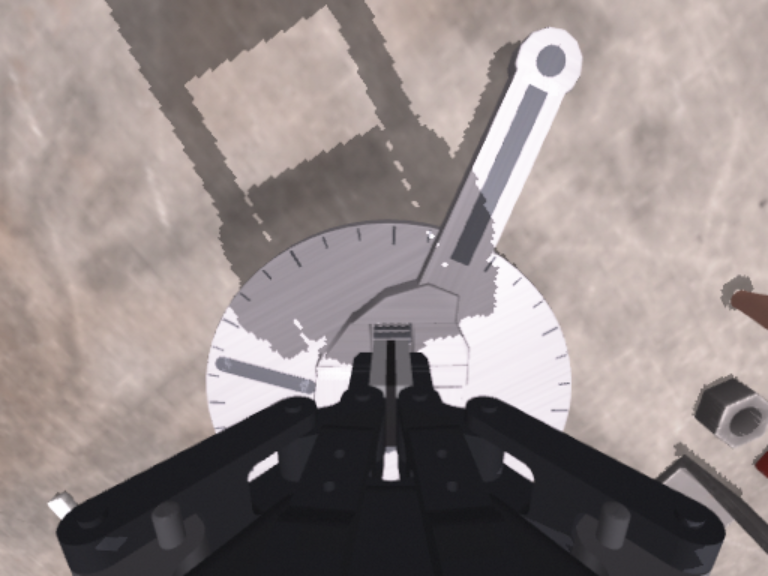

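View pics/s11.png

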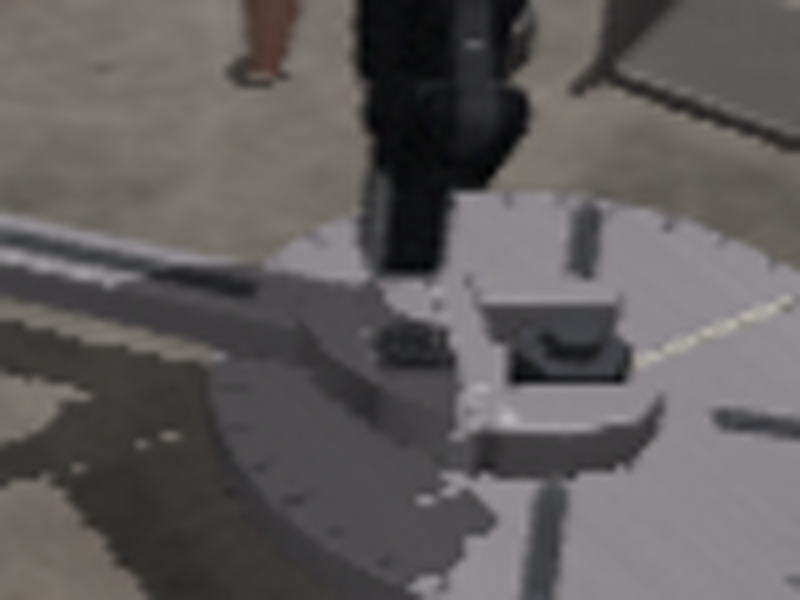

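>>> play_rows(
  travel=[
    [0, -0.0015, 0.008],
    [0, 0, 0.008],
    [0, 0, 0.004],
    [0, 0, 0],
    [0, 0, 0],
  ],
  roll=[0, 0, 0, 0, 0],
)

```text
time: 15.0
eef_pos: [600.6, -42.5, 45.4]
tcp_rot: [-2.79, -1.441, 0.002]
force: [-0.4, 0.4, -0.2]
gripper_width: 0.002
```

>>> play_rows(
  travel=[
    [0, 0, 0.002],
    [0, 0, 0.002],
    [0, 0, 0],
    [0, 0, 0],
  ],
  roll=[0, 0, 0, 0],
)

```text
time: 15.33
eef_pos: [601.8, -42.8, 43.0]
tcp_rot: [2.791, 1.441, 0.001]
force: [-0.3, -0.1, 0.5]
gripper_width: -0.001
```

>>> play_rows(
  travel=[
    [0, 0, 0.001],
    [0, 0, 0],
    [0, 0, 0],
  ],
  roll=[0, 0, 0],
)

```text
time: 15.58
eef_pos: [601.9, -42.8, 42.8]
tcp_rot: [2.791, 1.441, 0.001]
force: [-2.6, 0.1, 6.5]
gripper_width: 0.002
```

>>> play_rows(
  travel=[
    [0, 0, 0.001],
    [0, 0, 0],
    [0, 0, 0],
  ],
  roll=[0, 0, 0],
)

```text
time: 15.83
eef_pos: [602.1, -42.9, 42.6]
tcp_rot: [2.791, 1.441, 0.001]
force: [-3.6, 1.0, 9.8]
gripper_width: 0.002
```

>>> play_rows(
  travel=[
    [0, 0, 0.0008],
    [0, 0.002, 0],
    [0, 0.002, 0],
    [0, 0.002, 0],
    [0, 0.002, 0],
    [0, 0.002, 0],
    [0, 0.002, 0],
    [0, 0.002, 0],
    [0, 0, 0],
  ],
  roll=[0, 0, 0, 0, 0, 0, 0, 0, 0],
)

```text
time: 16.58
eef_pos: [614.5, -51.5, 42.8]
tcp_rot: [2.789, 1.44, 0.003]
force: [-3.2, -1.3, 11.3]
gripper_width: 0.002
```

```bash
cat > sc.py <<'E'
import where,sys
from m import *
im=grab_frame('scene');C=cam('scene');c=proj(C,[630,-60,43])[0].astype(int);x0,y0=c-[50,37]
cv2.imwrite('pics/'+sys.argv[1],cv2.resize(im[y0:y0+75,x0:x0+100,::-1],None,fx=8,fy=8,interpolation=cv2.INTER_CUBIC))
E
python3 sc.py s12.png
```

```text
t 16.5833 [614.5 -51.5  42.8] a 54.62 rel worm x,y 6.9 0.1 F [-3.2 -1.3 11.3] g 0.0016669279079883877
```

View pics/s12.png

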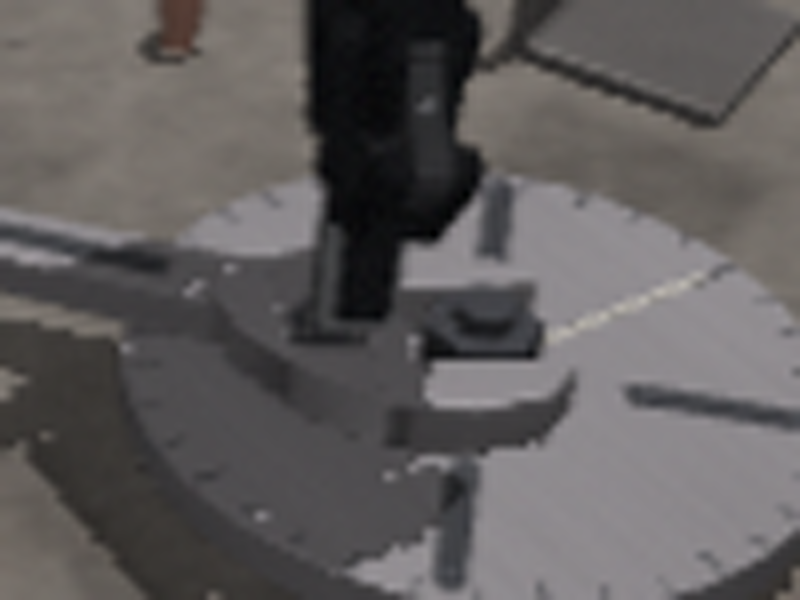

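>>> play_rows(
  travel=[
    [0, 0.002, 0],
    [0, 0, 0],
    [0, 0, -0.006],
    [0, 0, -0.006],
    [0, -0.008, 0],
    [0, -0.008, 0],
    [0, 0, 0],
    [0, 0, 0.006],
    [0, 0, 0.006],
    [0, 0, 0],
    [0, 0, 0],
  ],
  roll=[0, 0, 0, 0, 0, 0, 0, 0, 0, 0, 0],
)

```text
time: 17.55
eef_pos: [602.5, -43.0, 42.5]
tcp_rot: [2.79, 1.441, 0.001]
force: [-6.3, 0.6, 16.5]
gripper_width: 0.003
```

```bash
python3 where.py
```

```text
t 17.55 [602.5 -43.   42.5] a 54.64 rel worm x,y -7.8 0.1 F [-6.3  0.6 16.5] g 0.002600000552407307
```

>>> play_rows(
  travel=[
    [0, 0.002, 0],
    [0, 0.002, 0],
    [0, 0.002, 0],
    [0, 0.002, 0],
    [0, 0.002, 0],
    [0, 0.002, 0],
    [0, 0.002, 0],
    [0, 0.002, 0],
    [0, 0, 0],
  ],
  roll=[0, 0, 0, 0, 0, 0, 0, 0, 0],
)

```text
time: 18.3
eef_pos: [616.0, -52.0, 42.5]
tcp_rot: [2.791, 1.441, 0.003]
force: [-4.0, 1.5, 15.1]
gripper_width: 0.002
```

```bash
python3 sc.py s13.png
```

```text
t 18.3 [616.  -52.   42.5] a 54.62 rel worm x,y 8.5 0.6 F [-4.   1.5 15.1] g 0.001769082240517801
```

View pics/s13.png

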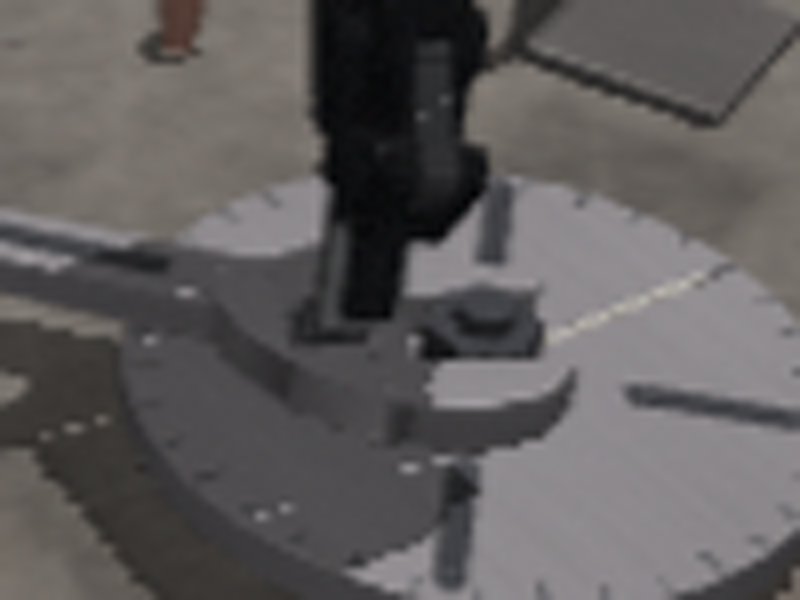

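>>> play_rows(
  travel=[
    [0, 0, -0.006],
    [0, 0, -0.006],
    [0, -0.008, 0],
    [0, -0.008, 0],
    [0, 0, 0],
    [0, 0, 0.006],
    [0, 0, 0.006],
    [0, 0, 0],
    [0, 0, 0],
    [0, 0.002, 0],
    [0, 0.002, 0],
    [0, 0.002, 0],
    [0, 0.002, 0],
    [0, 0.002, 0],
    [0, 0.002, 0],
    [0, 0.002, 0],
    [0, 0.002, 0],
    [0, 0, 0],
  ],
  roll=[0, 0, 0, 0, 0, 0, 0, 0, 0, 0, 0, 0, 0, 0, 0, 0, 0, 0],
)

```text
time: 19.85
eef_pos: [614.9, -50.8, 42.6]
tcp_rot: [-2.789, -1.44, -0.001]
force: [-8.5, 5.0, 18.9]
gripper_width: 0.002
```

```bash
python3 sc.py s14.png
```

```text
t 19.85 [614.9 -50.8  42.6] a 54.63 rel worm x,y 6.9 0.9 F [-8.5  5.  18.9] g 0.0017937263219722195
```

View pics/s14.png

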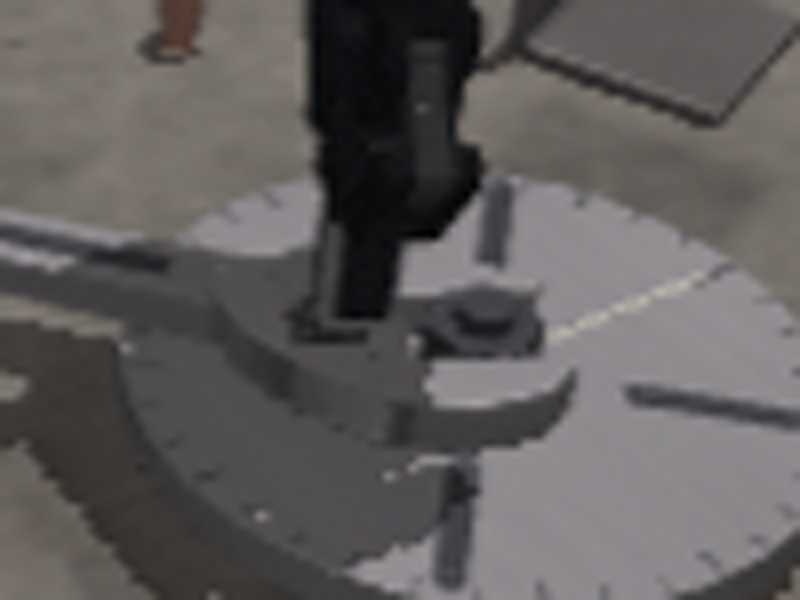

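>>> play_rows(
  travel=[
    [0, 0, -0.008],
    [0, 0, -0.015],
    [0, 0, -0.02],
    [0, 0.01, -0.02],
    [0, 0.013, -0.015],
    [0, 0.01, -0.01],
    [0, 0.005, 0],
    [0, 0, 0],
    [0, 0, 0],
    [0, 0, 0],
    [0, 0, 0],
    [0, 0, 0],
  ],
  roll=[0, 0, 0, 0, 0, 0, 0, 0, 0, 0, 0, 0],
)

```text
time: 20.9
eef_pos: [644.5, -73.5, 126.5]
tcp_rot: [-2.79, -1.441, 0.002]
force: [0.3, -0.1, -0.3]
gripper_width: -0.0
```

```bash
python3 - <<'E'
from m import *
s=state();print(s['time'],s['eef_pos'],s['qvel'].round(3))
im=grab_frame('wrist');save(im,'w15.png')
c=im[100:250,170:340,::-1];cv2.imwrite('pics/w15c.png',cv2.resize(c,None,fx=4,fy=4,interpolation=cv2.INTER_CUBIC))
E
```

```text
20.9 [644.50176258 -73.51793213 126.5265284 ] [-0.    -0.003 -0.007 -0.001  0.     0.001]
```

View pics/w15.png

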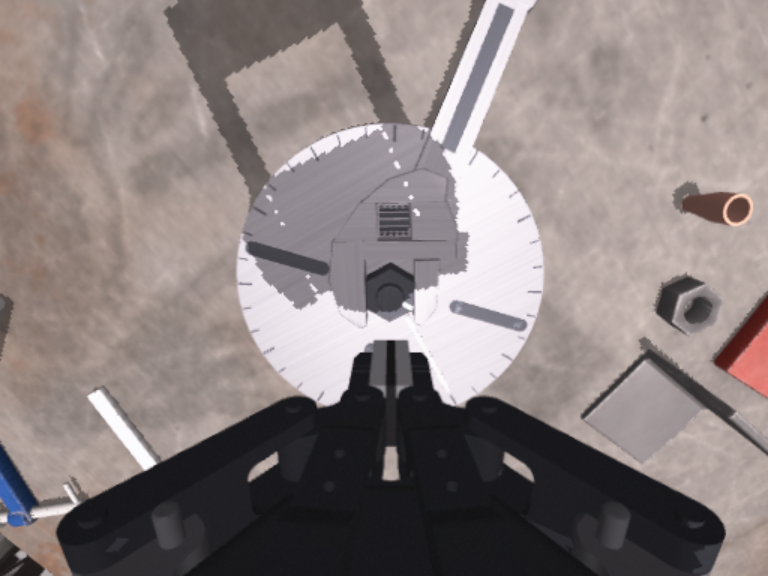

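View pics/w15c.png

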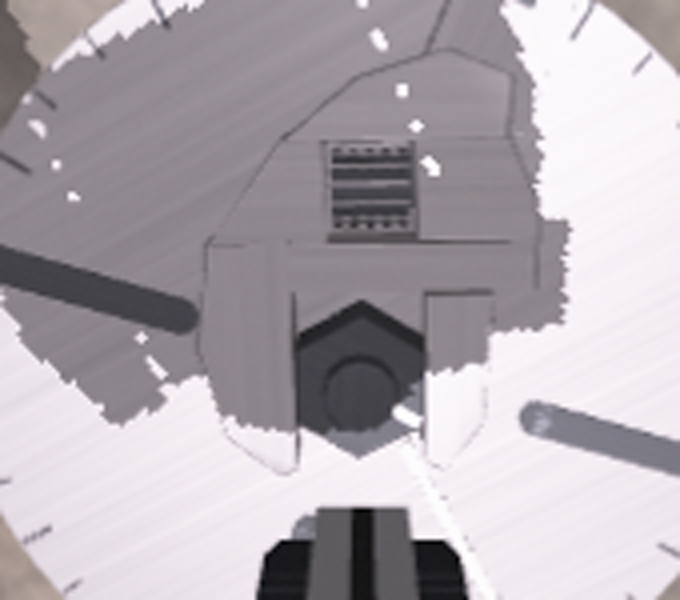

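>>> play_rows(
  travel=[
    [0.003, -0.007, 0],
    [0.006, -0.015, 0],
    [0.009, -0.022, 0],
    [0.01, -0.0234, 0],
    [0.009, -0.022, 0],
    [0.006, -0.015, 0],
    [0.003, -0.007, 0],
    [0, 0, 0.005],
    [0, 0, 0.01],
    [0, 0, 0.01],
    [0, 0, 0.005],
    [0, 0, 0],
    [0, 0, 0],
    [0, 0, 0],
    [0, 0, 0],
    [0, 0, 0],
  ],
  roll=[0, 0, 0, 0, 0, 0, 0, 5.6, 5.6, 5.6, 5.6, 0, 0, 0, 0, 0],
  hand=0.045,
)

```text
time: 22.28
eef_pos: [581.7, 28.0, 98.4]
tcp_rot: [3.017, 0.873, 0.002]
force: [0.5, -0.8, 0.1]
gripper_width: 0.529
```

```bash
python3 - <<'E'
from m import *
s=state();print(s['time'],s['eef_pos'],s['tcp_rot'],s['qvel'].round(3))
im=grab_frame('wrist');save(im,'w16.png')
E
```

```text
22.2833 [581.66176712  27.95740139  98.44217652] [3.01733751e+00 8.72980831e-01 1.79648976e-03] [ 0.    -0.     0.002 -0.001  0.001  0.005]
```

View pics/w16.png

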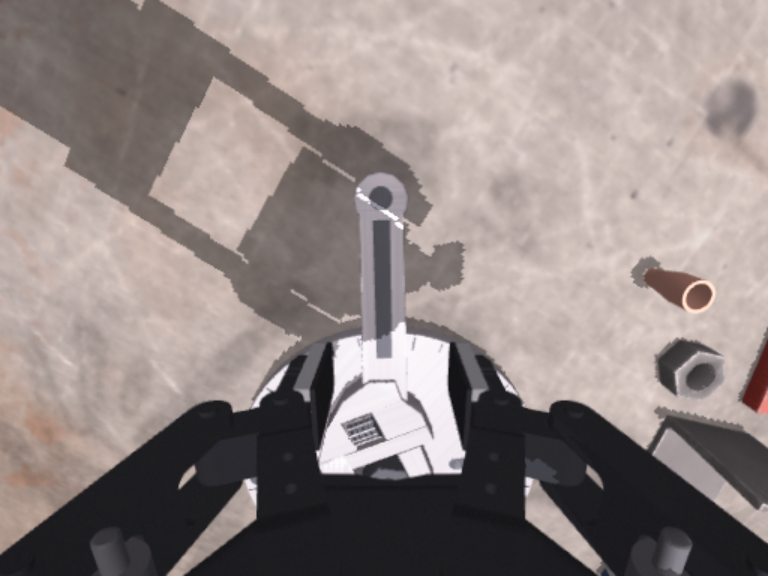

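>>> play_rows(
  travel=[
    [-0.0025, 0, 0.01],
    [0, 0, 0.018],
    [0, 0, 0.018],
    [0, 0, 0.014],
    [0, 0, 0.007],
    [0, 0, 0.003],
    [0, 0, 0],
    [0, 0, 0],
    [0, 0, 0],
  ],
  roll=[-1, 0, 0, 0, 0, 0, 0, 0, 0],
)

```text
time: 23.08
eef_pos: [580.0, 26.7, 28.8]
tcp_rot: [3.01, 0.898, 0.003]
force: [-0.9, -0.8, 0.3]
gripper_width: 0.525
```

>>> play_rows(
  travel=[
    [0, 0, 0],
    [0, 0, 0],
    [0, 0, 0],
    [0, 0, 0],
  ],
  roll=[0, 0, 0, 0],
  hand=0.027,
  newtons=20,
)

```text
time: 23.42
eef_pos: [579.3, 26.7, 28.1]
tcp_rot: [3.01, 0.898, 0.001]
force: [0.6, -0.0, -0.6]
gripper_width: 0.317
```

```bash
python3 - <<'E'
from m import *
s=state();print(s['time'],s['eef_pos'],s['tcp_rot'],s['force'],s['gripper_width'])
im=grab_frame('wrist');save(im,'w17.png')
E
```

```text
23.4167 [579.28418548  26.74847696  28.05287048] [3.01028782e+00 8.98147880e-01 1.08359296e-03] [ 0.56251825 -0.02513427 -0.631276  ] 0.3166176382596168
```

View pics/w17.png

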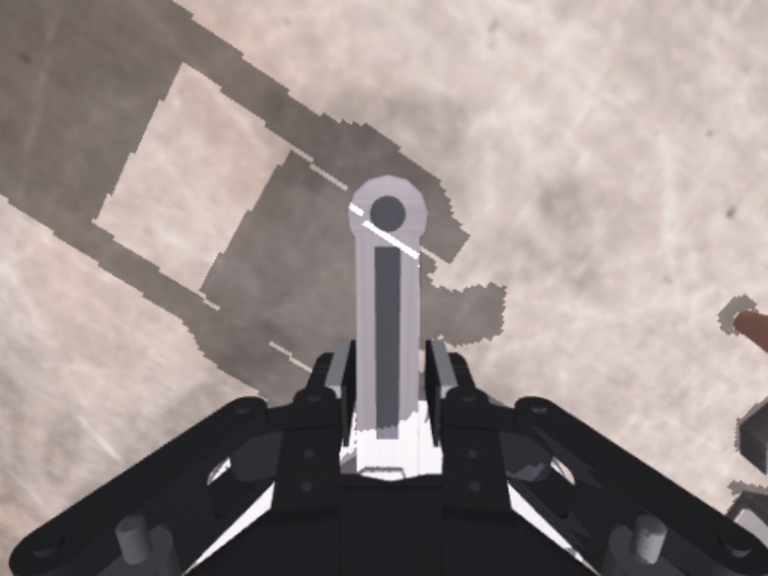

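>>> play_rows(
  travel=[
    [0.0025, 0, 0],
    [0.0041, 0.0001, 0],
    [0.0041, 0.0001, 0],
    [0.0041, 0.0001, 0],
    [0.0041, 0.0001, 0],
    [0.0041, 0.0001, 0],
    [0.0041, 0.0001, 0],
    [0.0041, 0.0001, 0],
    [0.0041, 0.0001, 0],
    [0.0041, 0.0001, 0],
    [0.0041, 0.0001, 0],
    [0.0041, 0.0001, 0],
    [0, 0, 0],
    [0, 0, 0],
    [0, 0, 0],
  ],
  roll=[0, 2, 2, 2, 2, 2, 2, 2, 2, 2, 2, 2, 0, 0, 0],
)

```text
time: 24.72
eef_pos: [622.8, 45.0, 27.6]
tcp_rot: [-3.126, -0.308, -0.001]
force: [-0.0, 0.7, -0.6]
gripper_width: 0.314
```

```bash
python3 - <<'E'
from m import *
s=state();print(s['time'],s['eef_pos'],s['tcp_rot'],s['force'],s['gripper_width'])
a=2*np.arctan2(s['tcp_rot'][1],s['tcp_rot'][0]);print(np.degrees(a)%180, ang(s['eef_pos'][:2]-[644,-73]),np.linalg.norm(s['eef_pos'][:2]-[644,-73]))
im=grab_frame('wrist');save(im,'w18.png')
im=grab_frame('scene');C=cam('scene');c=proj(C,[640,-60,43])[0].astype(int);x0,y0=c-[50,37]
cv2.imwrite('pics/s18.png',cv2.resize(im[y0:y0+75,x0:x0+100,::-1],None,fx=8,fy=8,interpolation=cv2.INTER_CUBIC))
E
```

```text
24.7167 [622.77904335  44.97000083  27.56355642] [-3.12610932e+00 -3.08348592e-01 -5.02692291e-04] [-0.0432081   0.68462484 -0.58317748] 0.3142757814922618
11.266470888911442 100.19755516291447 119.86346439899904
```

View pics/w18.png

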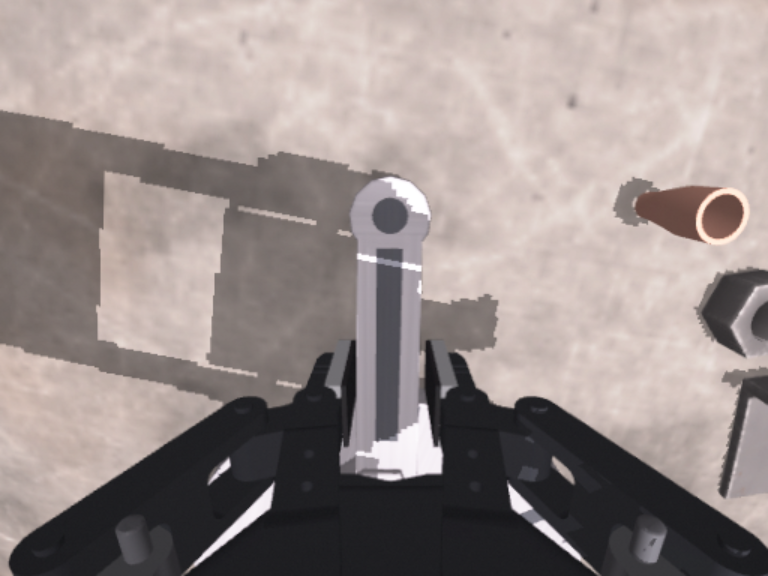

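View pics/s18.png

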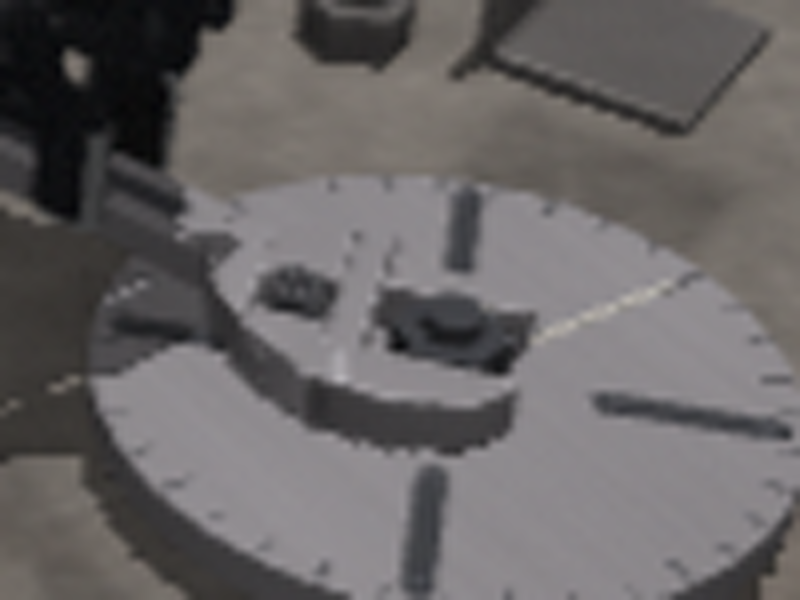

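>>> play_rows(
  travel=[
    [0.0041, 0.0001, 0],
    [0.0041, 0.0001, 0],
    [0.0041, 0.0001, 0],
    [0.0041, 0.0001, 0],
    [0.002, 0, 0],
    [0, 0, 0],
    [0, 0, 0],
    [0, 0, 0],
  ],
  roll=[2, 2, 2, 2, 1, 0, 0, 0],
)

```text
time: 25.48
eef_pos: [640.8, 46.8, 27.6]
tcp_rot: [3.141, 0.062, -0.0]
force: [-1.4, -1.3, 0.7]
gripper_width: 0.316
```

```bash
python3 - <<'E'
from m import *
s=state();print(s['time'],s['eef_pos'],s['tcp_rot'],s['force'],s['gripper_width'])
a=2*np.arctan2(s['tcp_rot'][1],s['tcp_rot'][0]);print(np.degrees(a)%180, ang(s['eef_pos'][:2]-[644,-73]),np.linalg.norm(s['eef_pos'][:2]-[644,-73]))
for n in ('scene','top'):
    im=grab_frame(n);C=cam(n);c=proj(C,[650,-68,43])[0].astype(int);x0,y0=c-[50,37]
    cv2.imwrite('pics/%s19.png'%n,cv2.resize(im[y0:y0+75,x0:x0+100,::-1],None,fx=8,fy=8,interpolation=cv2.INTER_CUBIC))
E
```

```text
25.4833 [640.76551646  46.83805389  27.56616669] [ 3.14095923e+00  6.19865156e-02 -3.53865454e-04] [-1.4171151  -1.30765688  0.66455118] 0.3163137599004996
2.2611594106445763 91.5460637724777 119.88169603149902
```

View pics/scene19.png

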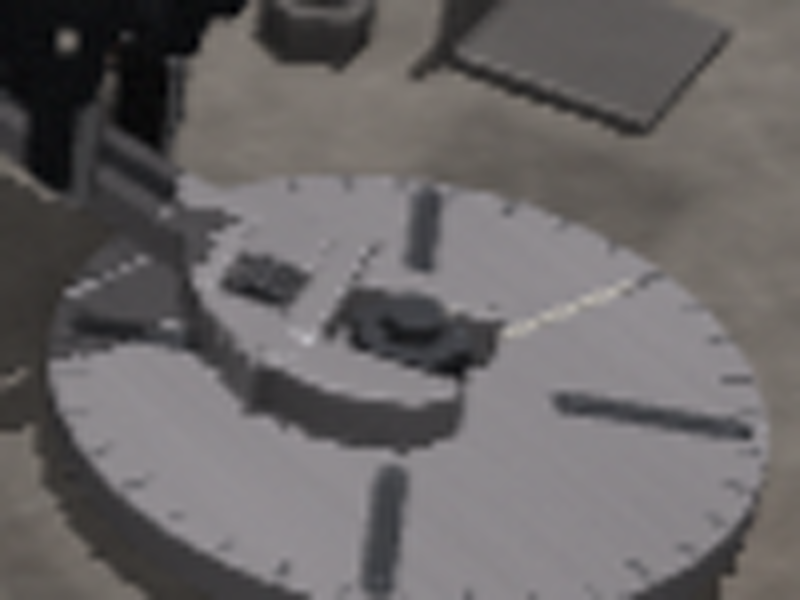

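View pics/top19.png

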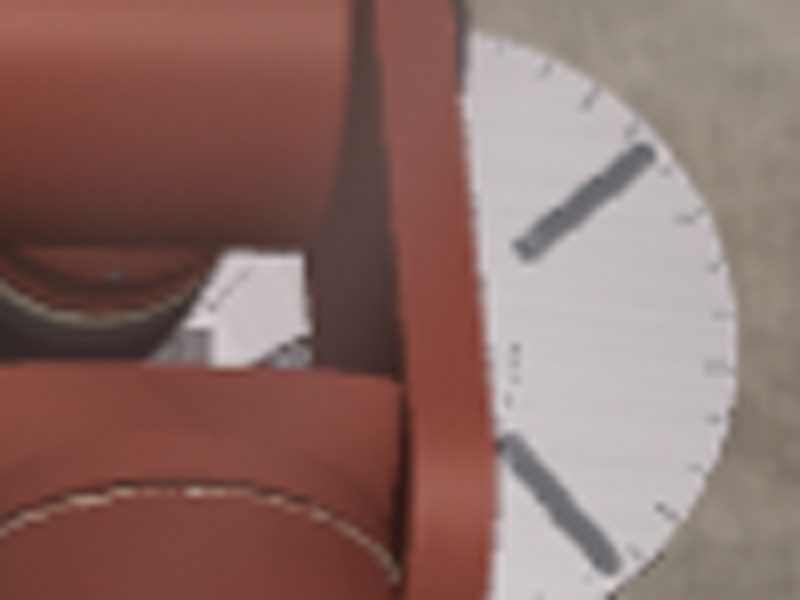

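>>> play_rows(
  travel=[
    [-0.0015, 0, 0],
    [0, 0, 0],
    [0, 0, 0],
    [0, 0, -0.01],
    [0, 0, -0.02],
    [0, 0, -0.03],
    [0, 0.012, -0.025],
    [0, 0.025, -0.015],
    [0, 0.03, 0],
    [0, 0.025, 0],
    [0, 0.012, 0],
    [0, 0, 0],
    [0, 0, 0],
    [0, 0, 0],
    [0, 0, 0],
    [0, 0, 0],
  ],
  roll=[0, 0, 0, 0, 0, 0, 0, 0, 0, 0, 0, 0, 0, 0, 0, 0],
  hand=0.045,
)

```text
time: 26.92
eef_pos: [643.4, -55.8, 127.4]
tcp_rot: [-3.141, -0.063, 0.001]
force: [0.4, -0.0, -0.1]
gripper_width: 0.529
```

```bash
python3 - <<'E'
from m import *
s=state();print(s['time'],s['eef_pos'],s['tcp_rot'],s['qvel'].round(3))
im=grab_frame('wrist');save(im,'w20.png')
p=proj(cam('wrist',s),[644,-73,41])[0].astype(int);x0,y0=p-[85,80];print(x0,y0)
cv2.imwrite('pics/w20c.png',cv2.resize(im[y0:y0+150,x0:x0+170,::-1],None,fx=4,fy=4,interpolation=cv2.INTER_CUBIC))
E
```

```text
26.9167 [643.43764606 -55.79689638 127.42902278] [-3.14055196e+00 -6.34837523e-02  7.68799624e-04] [-0.003 -0.001 -0.002 -0.004 -0.002  0.001]
175 133
```

View pics/w20c.png

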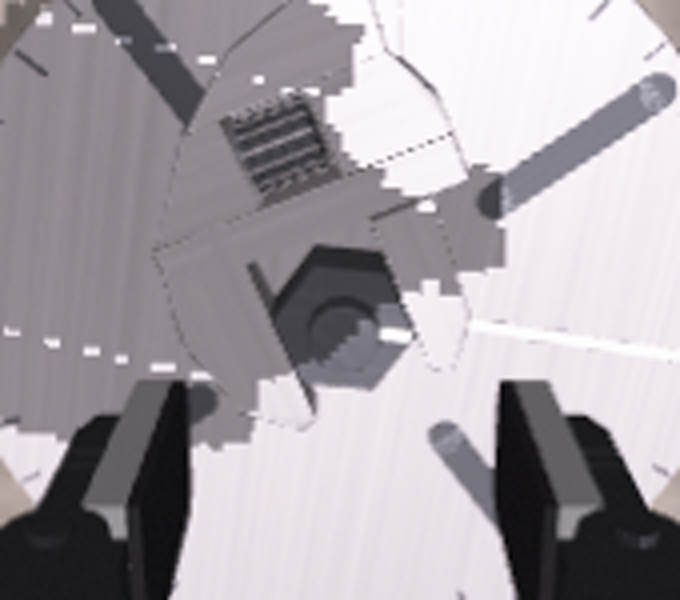

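```bash
python3 - <<'E'
from m import *
s=state();C=cam('wrist',s)
f=lambda p:np.array(p)/4+[175-.4,133-.4]
N=unproj(C,f([[318,247],[388,262],[413,333],[376,388],[305,375],[275,310]]),41);c=N.mean(0);A=np.array([ang(n-c) for n in N]);print('nut',c,A.round(1),(A%60).round(1),(A%60).mean())
m=unproj(C,f([[395,334]]),41)[0];print('mark',ang(m-c))
L=unproj(C,f([[475,325],[680,356]]),24);print('line',ang(L[1]-L[0]),L)
J=unproj(C,f([[250,263],[305,395]]),40);print('fj',ang(J[1]-J[0]))
M=unproj(C,f([[385,250],[433,368]]),40)
yw=np.radians(ang(J[1]-J[0]));X=np.array([np.cos(yw),np.sin(yw)]);Y=np.array([-X[1],X[0]])
for p in (J,M,N): print(((p-c)[:,:2]@X).round(1),((p-c)[:,:2]@Y).round(1))
E
```

```text
nut [644.43850184 -72.51510811  41.        ] [ 112.    58.2   -9.4  -65.2 -122.4  173.7] [52.  58.2 50.6 54.8 57.6 53.7] 54.48349597322866
mark -14.644929123575867
line -6.937889484644412 [[676.99922534 -79.19808328  24.        ]
 [729.66021649 -85.60610076  24.        ]]
fj -67.3978109540369
[-20.4  14.9] [-15.9 -15.9]
[-12.6  18.9] [14.2 15. ]
[-18.8 -10.    8.5  18.6   9.7  -8. ] [  0.2  13.9  13.5   0.7 -13.8 -14.5]
```

View pics/w20.png

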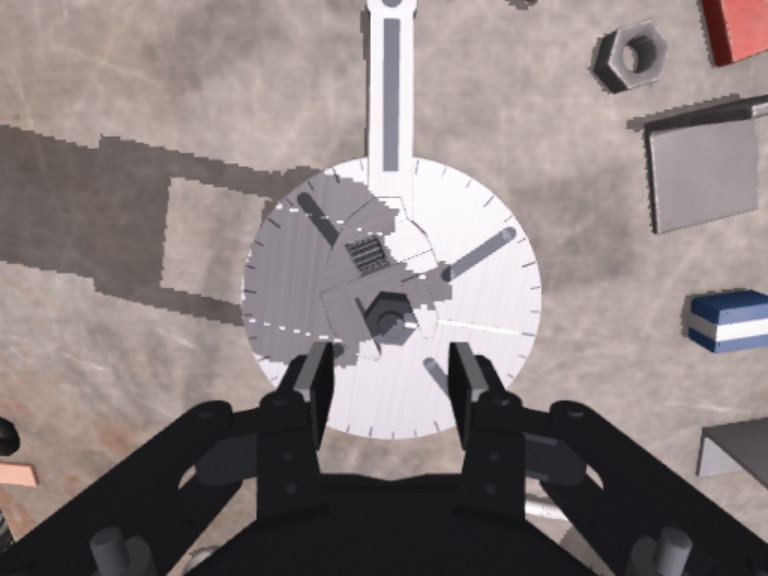

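```bash
python3 - <<'E'
from m import *
s=state();C=cam('wrist',s);print(s['time'],s['force'])
f=lambda p:np.array(p)/4+[175-.4,133-.4]
W=unproj(C,f([[222,123],[300,95],[340,172],[265,207]]),40).mean(0)
yw=np.radians(-67.2);X=np.array([np.cos(yw),np.sin(yw)]);Y=np.array([-X[1],X[0]]);d=(W-[644.4,-72.5,40])[:2];print('worm rel nut',d@X,d@Y)
job_done()
E
```

```text
26.9667 [ 0.46650558 -0.19943269 -1.1707316 ]
worm rel nut -42.452604206353485 0.6990250836556289
the job is handed in; nothing more can be done
```

The lock nut is tightened to the line, and the job is handed in at about 27 s of the 67 s allowed. job_done reports no verdict, so the result rests on my own camera checks.

What I did:
- **Placing:** I picked the wrench up by its handle, lowered it over the nut and laid it flat on the turntable with the mouth about 38.5 mm open.
- **Closing:** With shut fingertips I dragged the worm three times, about 15 mm each, at 11–19 N. On the last stroke the drag force rose to about 10 N. The wrist picture showed the jaw touching the nut on both sides.
- **Turning:** I caged the handle loosely and swung it clockwise about 31°, then opened the fingers and lifted clear.

Last checks, from the wrist picture after release:

| Check | Reading | Limit |
|---|---|---|
| Nut against the line | nut −5.5° to −7.4°, line −6.9°, so within about 1.5° | ±6.9° |
| Mouth width | about 30–31 mm on a 30 mm nut | within 2 mm |
| Wrench origin to nut axis (from the worm's position) | within 1–3 mm | 9 mm |
| Wrench height and tilt | not measured at the end; it looked flat in the scene picture taken just before release | 4 mm and 0.08 rad |
| Robot | fingers about 100 mm above the table top, wrist force near zero | touching nothing |

Two readings disagreed:
- **Mark reading:** reading the small white mark alone put the nut at −14.6°, about 7.7° past the line. That would be beyond the nut's hard stop and partly hidden by glare, so I trusted the hexagon corners and the jaw direction instead.
- **Early positions:** pictures taken right after a fast move were up to 8 mm off because the arm was still settling. I repeated one of them once it had settled; the decisive later pictures were also taken after it had settled.

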